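Sieve bun feet out of the sorting tray with a slotted scoop

ROBOT

A 6-joint arm with a two-finger parallel gripper is mounted at the origin on the work surface. World frame = base frame: x ahead of the robot, y to its left, z up, the work surface at z = 0. Lengths are in mm, angles in rad, forces in N, time in s.
With the tool pointing down it reaches from about 400 to 925 mm from the base axis. Payload 12.5 kg.
Tool frame: the origin (TCP) lies on the front face of the gripper's body, between the roots of the fingers; the fingertips stand 78 mm ahead of it and the grasp point (between the pads) lies 59 mm ahead of it (env.nose_length is the distance from the TCP to the fingertips, in mm); z points along the fingers, y is the line along which they close (so a half turn about z gives the same grasp; the last joint's range is limited). The gripper opens to 95 mm and grips with 3 to 60 N. Pads are 20 mm wide; open, the fingers measure 119 mm over their backs; the gripper's body (75 mm by 180 mm) begins 59 mm behind the grasp point.
Start: joints at [1.154, 0.491, 1.559, -0, 1.092, -0.106], TCP at [191.118, 595.073, 292.261] pointing down, gripper open.
Joint ranges: [-3.1, 3.1], [-0.84, 2.19], [0.05, 2.79], [-1.13, 4.28], [0.06, 2.93], [-2.69, 2.69]. Speed limits (rad/s): [2.22, 2.22, 2.79, 3.14, 3.14, 3.14].

INTERFACE

Orientations are given as [roll, pitch, yaw] about the fixed x, y, z axes, in that order (R = Rz(yaw) Ry(pitch) Rx(roll)).
In Python, from cell import env gives the robot as it stands.
- The arm moves only by the tool jog_arm, never from a script. Its argument "motion" is a list of rows, each a list of 7 numbers: the turn, a rotation vector about the tool's x, y, z in degrees, then the shift along the tool's x, y, z in mm, then the finger opening in mm, from 0 to 95.1. In form: [[wx, wy, wz, x, y, z, hand], ...]. A call has 1 to 10 rows; each row shifts and turns the commanded pose from where the row before left it, along the tool's axes as they then stand; what a row does not reach is not made up. A row lasts 1/8 s, in which the tool goes at most 62.5 mm and 10.7 degrees, less where a joint would pass 70% of its speed; a pose out of reach is approached as far as the arm can. A call is refused whole if a number of a shift passes 62.5 or a number of a turn 10.7, either way. A call with a gripper value outside its range is refused whole. The fingers move at their own pace and stop on an object; the grip force is fixed at half the most. Time passes only in rows, so rows that do not move let the fingers close. It gives the time, the measured TCP pose, the force, the opening and the grip force at its end, in the units of the state.
- env.state(): the state, without advancing time (a new reading comes with each control period).
- env.read_camera(name): name is "scene" or "side" or "wrist"; returns a dict with "color" (420x560x3 uint8, red, green, blue), "z_map" (420x560 float32, mm along the optical axis (not along the pixel's ray), 0 where there is no reading), "camera_matrix" (3x3 intrinsics, pixels), "world_to_cam" (4x4, takes a point from world to camera coordinates). Camera axes: x right, y up, looking along -z (the intrinsics and any distortion apply to the point x, -y, -z); pixel columns grow to the right and rows downward; lengths in mm; the calibration is good to about 2 mm. A picture is of the moment at which its call begins.
- env.job_done(): hands the job in; it is judged then, once.
Trained networks look in the newest picture that a camera, given by its name, has taken for a name from the list of things; names that differ only in an ending like _2 or _b are one class to them, and where a whole thing is asked for, a point or a joint stands for the part that bears it (a point fixed in the world has none). Each returns a list of dicts, best first, with "score" (0 to 1); they miss things now and then, are a little off and sometimes report something else, mostly with a low value. They report only what shows in the picture. A call takes as long as a camera call. They do not tell look-alikes from the thing itself.
- env.recognise(camera, thing): "location" ([column, row] in pixels, amid what is visible of it).
The state is a dict: "t": time; "joints": joint angles; "qvel": joint speeds; "tau": joint torques, N m; "eef_pos": TCP position; "tcp_rot": TCP orientation; "ft_force": force on the tool from outside, world axes, zero at the start; "moment": the same for the moment, N m; "opening": opening from 0.0 (shut) to 1.0 (fully open); "grip_force": force on a finger pad.
Only numpy, scipy, OpenCV 4.12 (cv2) and the standard library are available. Lean on these libraries where they do the work, as an engineer would, in place of code of your own. Each camera call takes 0.05 s, during which the arm holds its last target. There are 200 camera calls.

TASK

Take the slotted scoop out of its cradle by the red top handle, scoop all three big dark bun feet out of the plywood tray while the little yellow plugs drop back through the slots into the tray, and set the loaded scoop level in its cradle again and let go. Then take it by the black bar at its tail and lift the tail, so that it tips about its pins in the cradle and the feet slide into the blue dish; lower it level into the cradle again and let go. All the plugs must end in the tray, and the glue jar, mallet and sanding block must be left alone.

Things in the scene. Friction and masses are not known exactly. Their poses are not given: they have to be found in the camera images.
- scoop: slotted steel scoop, about 450 g, starts seated level in the cradle. Origin: underside, below the middle of the basket; x to the open front, y left, z up. Back plate at x = -74 to -70, 56 mm high; side rails at y = +-80 to +-84, x = -72 to 55, z = 23 to 51 (plugs pass below them); tail reaches back to x = -141. It balances about 55 mm behind its pins
- scoop_tip (a point): middle of the scoop's front edge, the tips of the tines: (78, 0, 0) mm in the scoop's frame. Floor of four round 6 mm tines along x at y = +-20 and +-60 (34 mm slots), undersides at z = 0; the front 50 mm taper to 3.4 mm thick tips that slip under the parts when kept within 1 mm or so of the tray floor
- scoop_handle (a point): middle of the red top handle, a flat bar across the scoop above the basket: 14 mm thick (along x), 110 long (along y), 30 high; at (-15, 0, 95) mm in the scoop's frame; the space below it down to the parts in the basket is open
- scoop_tail (a point): middle of the black tail bar, round, 12 mm diameter, 90 mm long along y; at (-135, 0, 60) mm in the scoop's frame. 55 mm free between it and the back plate, except two 8 mm rods at y = +-40 joining them. Held between the fingers the round bar can turn in the grip
- scoop_pivot (a point): midway between the two brass pins, on their axis; at (20, 0, 62) mm in the scoop's frame. The pins, 10 mm in diameter, stick out of the sides (y = +-84 to +-115)
- tray: fixed plywood sorting tray, open on top. Origin: underside, centre; x to the rear wall, y left. Inside 182 mm wide (y), floor at z = 4, walls 6 thick: sides to z = 42, front wall at x = -155 only to z = 18. The rear wall leans back 7 degrees, from x = 155, z = 18 up to z = 60: tine tips pass under it. The scoop fits between the side walls with 7 mm spare each side, its pins above them
- tray_front (a point): middle of the tray's empty front part, on its floor: (-75, 0, 4) mm in the tray's frame. Parts lie only in the rear half (x above 20 mm), so the scoop can be lowered here, facing the rear wall, tail over the front wall
- station: fixed tipping station on a grey base plate: cradle and blue dish. Origin: on the bench, 40 mm behind (-x of) the cradle point; x from the cradle to the far end of the dish (the seated scoop faces the same way), y left. Two dark posts (y = +-91 to +-111) carry V notches open upwards (top at z = 188, about 55 mm wide) for the scoop's pins
- rest (a point): middle of the top of the rubber rest bar that holds the seated scoop's tines level: (-35, 0, 88) mm in the station's frame, 14 mm wide in x. The seated scoop's origin is at (20, 0, 88) mm in the station's frame
- cradle (a point): where the scoop's pivot point lies when seated: (40, 0, 150) mm in the station's frame; the tail rises on an arc about the y axis through it. The feet slide off when the scoop is tipped some 45 to 65 degrees
- dish (a point): middle of the inner floor of the blue dish, at (82, 0, 10) mm in the station's frame; dish 177 by 172 mm inside, walls 46 mm high above this floor
- foot0: turned dark-wood bun foot (keeper), a squashed ball 60 mm in diameter, 44 high, 60 g; origin at its centre, z along its axis; too big for the slots
- foot1: turned dark-wood bun foot (keeper), a squashed ball 60 mm in diameter, 44 high, 60 g; origin at its centre, z along its axis; too big for the slots
- foot2: turned dark-wood bun foot (keeper), a squashed ball 60 mm in diameter, 44 high, 60 g; origin at its centre, z along its axis; too big for the slots
- plug0: small yellow plug (undersized), 20 mm in diameter, 18 high, 10 g; origin at its centre; falls through the slots
- plug1: small yellow plug (undersized), 20 mm in diameter, 18 high, 10 g; origin at its centre; falls through the slots
- plug2: small yellow plug (undersized), 20 mm in diameter, 18 high, 10 g; origin at its centre; falls through the slots
- glue: bystander: white glue jar with orange cap, 60 mm in diameter, 100 high, standing; origin centre of underside
- mallet: bystander: small hammer-shaped mallet lying along its x; origin centre of underside
- sander: bystander: sanding block 110 x 60 x 40 mm lying flat; origin centre of underside
Not all that is in view belongs to the job. Leave any orange look-alike of the foot1 alone.

How it is judged (in metres and radians):
On the way, in this order (a step that is already met when the one before it is completed fails the run):
1. the scoop is lifted clear of the tray with all three feet in it and no plug (x of foot0 in the frame of scoop between -0.075 and 0.075 m and y of foot0 in the frame of scoop between -0.085 and 0.085 m and z of foot0 in the frame of scoop between 0 and 0.09 m and x of foot1 in the frame of scoop between -0.075 and 0.075 m and y of foot1 in the frame of scoop between -0.085 and 0.085 m and z of foot1 in the frame of scoop between 0 and 0.09 m and x of foot2 in the frame of scoop between -0.075 and 0.075 m and y of foot2 in the frame of scoop between -0.085 and 0.085 m and z of foot2 in the frame of scoop between 0 and 0.09 m and not (x of plug0 in the frame of scoop between -0.075 and 0.075 m and y of plug0 in the frame of scoop between -0.085 and 0.085 m and z of plug0 in the frame of scoop between 0 and 0.09 m) and not (x of plug1 in the frame of scoop between -0.075 and 0.075 m and y of plug1 in the frame of scoop between -0.085 and 0.085 m and z of plug1 in the frame of scoop between 0 and 0.09 m) and not (x of plug2 in the frame of scoop between -0.075 and 0.075 m and y of plug2 in the frame of scoop between -0.085 and 0.085 m and z of plug2 in the frame of scoop between 0 and 0.09 m) and height (world z) of scoop above 0.1 m), for 0.2 s.
2. the loaded scoop sits level in the cradle, let go, all three feet still in it (x of foot0 in the frame of scoop between -0.075 and 0.075 m and y of foot0 in the frame of scoop between -0.085 and 0.085 m and z of foot0 in the frame of scoop between 0 and 0.09 m and x of foot1 in the frame of scoop between -0.075 and 0.075 m and y of foot1 in the frame of scoop between -0.085 and 0.085 m and z of foot1 in the frame of scoop between 0 and 0.09 m and x of foot2 in the frame of scoop between -0.075 and 0.075 m and y of foot2 in the frame of scoop between -0.085 and 0.085 m and z of foot2 in the frame of scoop between 0 and 0.09 m and distance between scoop_pivot and cradle below 0.012 m and angle between scoop's own z axis and vertical below 0.08 rad and linear speed of scoop below 0.02 m/s and contact force between the fingers and scoop below 0.1 N), for 0.2 s.
3. the scoop is tipped about its pins in the cradle (more than 30 degrees) (distance between scoop_pivot and cradle below 0.025 m and angle between scoop's own z axis and vertical above 0.52 rad), for 0.1 s.
At the end, for the whole second after the job is handed in: All three feet lie at rest in the blue dish, all three plugs lie in the tray, and the scoop sits level (within 0.08 rad) and still in its cradle, its pivot within 12 mm of the cradle point (x of foot0 in the frame of dish between -0.09 and 0.09 m and y of foot0 in the frame of dish between -0.088 and 0.088 m and z of foot0 in the frame of dish between 0 and 0.075 m and linear speed of each of foot0, foot1, foot2 below 0.03 m/s and x of foot1 in the frame of dish between -0.09 and 0.09 m and y of foot1 in the frame of dish between -0.088 and 0.088 m and z of foot1 in the frame of dish between 0 and 0.075 m and x of foot2 in the frame of dish between -0.09 and 0.09 m and y of foot2 in the frame of dish between -0.088 and 0.088 m and z of foot2 in the frame of dish between 0 and 0.075 m and x of plug0 in the frame of tray between -0.155 and 0.165 m and y of plug0 in the frame of tray between -0.092 and 0.092 m and z of plug0 in the frame of tray between 0 and 0.04 m and x of plug1 in the frame of tray between -0.155 and 0.165 m and y of plug1 in the frame of tray between -0.092 and 0.092 m and z of plug1 in the frame of tray between 0 and 0.04 m and x of plug2 in the frame of tray between -0.155 and 0.165 m and y of plug2 in the frame of tray between -0.092 and 0.092 m and z of plug2 in the frame of tray between 0 and 0.04 m and distance between scoop_pivot and cradle below 0.012 m and angle between scoop's own z axis and vertical below 0.08 rad and linear speed of scoop below 0.02 m/s); the robot touches nothing.
It fails at once if the glue jar is moved more than 30 mm (distance of glue from where it was at the start of the episode above 0.03 m).
It fails at once if the mallet is moved more than 30 mm (distance of mallet from where it was at the start of the episode above 0.03 m).
It fails at once if the sanding block is moved more than 30 mm (distance of sander from where it was at the start of the episode above 0.03 m).
It also fails if it takes over 72 s, if anything falls off the work surface, if the arm or the gripper's body presses on something with over 40 N, if the wrist force passes 120 N, or if a joint passes its speed limit or range.

## Working session

There is one attempt and no reset: what is moved stays moved. The work goes in short steps, Python scripts to look and compute and a tool call to move; the robot and the scene stay as the last step left them, time stands still between calls to the robot, and variables do not carry over. Pictures are saved under pics/ and viewed, at most 10 in all, crops included, and the job is handed in when it is done.

Besides the shell and the picture viewer there is one more tool, called by a JSON object that holds its "api" and its "payload". jog_arm: Moves the arm, as the interface text tells. Its arguments: {"type":"object","properties":{"motion":{"type":"array"}},"required":["motion"]}

```bash
mkdir -p pics; ls; cat > h.py <<'E'
import numpy as np, cv2
from cell import env
from scipy.spatial.transform import Rotation as R
def cam(n):
    c=env.read_camera(n); return c
def cloud(c):
    z=c["z_map"].astype(float); K=np.array(c["camera_matrix"]); T=np.linalg.inv(np.array(c["world_to_cam"]))
    v,u=np.mgrid[:z.shape[0],:z.shape[1]]
    X=(u-K[0,2])/K[0,0]*z; Y=(v-K[1,2])/K[1,1]*z
    P=np.stack([X,-Y,-z,np.ones_like(z)],-1)@T.T
    P=P[...,:3]; P[z==0]=np.nan; return P
def px(c,p):
    q=np.array(c["world_to_cam"])@np.append(p,1); K=np.array(c["camera_matrix"])
    return K[0,0]*q[0]/-q[2]+K[0,2], K[1,1]*-q[1]/-q[2]+K[1,2]
E
python3 - <<'E'
from h import *
cs={n:cam(n) for n in("scene","side")}
for n,c in cs.items():
    cv2.imwrite(f"pics/{n}0.png",c["color"][...,::-1]); np.savez(f"{n}0.npz",**c)
    P=cloud(c); print(n,np.linalg.inv(c["world_to_cam"])[:3].round(2).tolist())
    for t in "scoop scoop_handle scoop_tail tray station dish foot0 plug0 glue mallet sander".split():
        for d in env.recognise(n,t)[:5]:
            u,v=map(int,d["location"]); print(t,round(d["score"],2),u,v,P[v,u].round(0))
print(env.state())
E
```

```text
pics
scene [[0.81, -0.49, 0.33, 951.89], [0.59, 0.67, -0.45, -476.18], [0.0, 0.56, 0.83, 1248.14]]
scoop 0.98 190 312 [ 459. -197.    6.]
scoop_handle 0.76 192 316 [ 545. -245.  199.]
scoop_handle 0.21 298 290 [664. -24.  97.]
scoop_tail 0.7 188 314 [ 493. -223.   94.]
tray 0.65 191 316 [ 544. -246.  201.]
station 0.82 234 358 [ 622. -223.   12.]
dish 0.8 233 358 [ 621. -225.   12.]
foot0 0.88 358 223 [668. 250.  47.]
foot0 0.83 349 197 [603. 307.  48.]
foot0 0.82 345 152 [508. 436.  50.]
foot0 0.8 373 169 [603. 440.  37.]
foot0 0.74 332 227 [620. 197.  50.]
glue 0.63 300 289 [667. -20.  99.]
mallet 0.67 347 123 [440. 560.  22.]
sander 0.97 251 262 [508. -11.  43.]
sander 0.64 301 289 [669. -19. 101.]
sander 0.26 190 313 [ 497. -219.   98.]
side [[0.85, 0.41, -0.34, 127.3], [-0.53, 0.66, -0.53, -513.34], [0.01, 0.63, 0.77, 1047.67]]
scoop 0.72 364 324 [ 526. -215.   93.]
scoop_handle 0.69 367 323 [ 568. -191.   11.]
scoop_handle 0.36 384 328 [ 554. -246.   99.]
scoop_tail 0.72 364 323 [ 526. -214.   96.]
tray 0.69 260 202 [544. 270.   4.]
station 0.81 384 330 [ 552. -249.   97.]
dish
[... 387 characters left out ...]
. -19.  42.]
{'t': 1.2, 'joints': array([ 1.15438487e+00,  4.90911221e-01,  1.55891023e+00,  5.36917840e-06,
        1.09171203e+00, -1.05613214e-01]), 'qvel': array([ 1.03153410e-03, -8.93354175e-04, -6.28642469e-04, -9.00609036e-06,
       -4.38845477e-04, -3.89488578e-04]), 'tau': array([-2.48801778e-03, -6.12472987e+01, -2.58427066e+01,  6.92452001e-02,
        4.45987971e-02, -1.67398758e-05]), 'eef_pos': array([191.12401453, 595.06524565, 292.25044069]), 'tcp_rot': array([3.14153331e+00, 1.49985546e-06, 2.83079194e+00]), 'ft_force': array([-0.21699944,  0.11983138, -0.02392323]), 'moment': array([-0.00678694,  0.0058037 ,  0.02707912]), 'grip_force': 0.0, 'opening': 0.9980393808194471}
```

View pics/scene0.png

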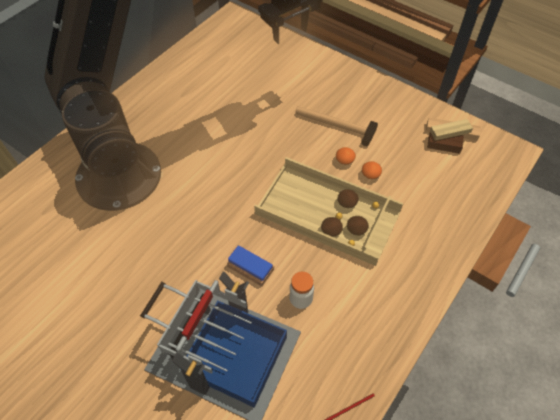

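View pics/side0.png

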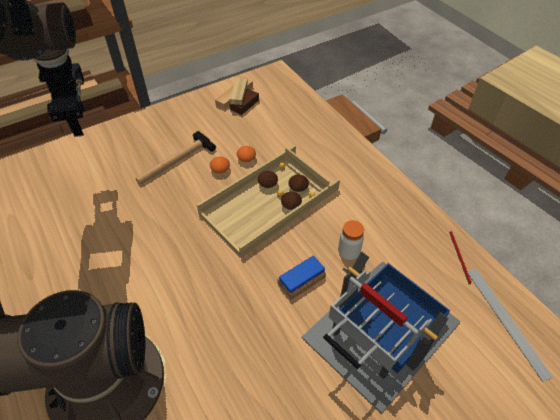

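The scene picture shows the scoop in the station at about (200,320) and the tray at about (330,210). Three dark feet lie in the tray at (347,198), (331,227) and (357,225), with yellow plugs at (375,205), (340,216) and (352,243). The orange balls at (345,155) and (372,170) lie outside the tray. They are the look-alikes, so I leave them alone. Next I fit the tray and station models to the depth clouds.

```bash
cat > fit.py <<'E'
from h import *
from scipy.optimize import least_squares
def sdf(p,boxes):
    d=[]
    for lo,hi in boxes:
        lo,hi=np.array(lo,float),np.array(hi,float); q=np.abs(p-(lo+hi)/2)-(hi-lo)/2
        d.append(np.linalg.norm(np.maximum(q,0),axis=1)+np.minimum(q.max(1),0))
    return np.min(d,0)
TRAY=[([-161,-97,0],[165,97,4]),([-155,91,0],[160,97,42]),([-155,-97,0],[160,-91,42]),([-161,-97,0],[-155,97,18]),([155,-97,0],[161,97,18])]+\
 [([155+(z-18)*.123,-97,z-3.5],[161+(z-18)*.123,97,z+3.5]) for z in (21.5,28.5,35.5,42.5,49.5,56.5)]
S=np.array([20,0,88])
SC=[([-22,-55,80],[-8,55,110]),([-74,-84,0],[-70,84,56]),([-72,80,23],[55,84,51]),([-72,-84,23],[55,-80,51]),([-140,-45,55],[-130,45,65]),([15,84,57],[25,115,67]),([15,-115,57],[25,-84,67])]+[([-70,y-3,0],[78,y+3,6]) for y in(-60,-20,20,60)]
STA=[(np.array(a)+S,np.array(b)+S) for a,b in SC]
def fit(P,boxes,x0,b=20,zlim=6,free_z=False):
    def f(x,P):
        q=P-[x[0],x[1],x[3]]; c,s=np.cos(x[2]),np.sin(x[2])
        return sdf(np.c_[c*q[:,0]+s*q[:,1],-s*q[:,0]+c*q[:,1],q[:,2]],boxes)
    x=np.array(list(x0)+[0.]) 
    for b in (b,b/2,b/4,4):
        Q=P[np.abs(f(x,P))<b]
        n=4 if free_z else 3
        r=least_squares(lambda y:f(np.r_[y,x[n:]],Q),x[:n],loss="soft_l1",f_scale=2)
        x[:n]=r.x
    return x,len(Q),np.median(np.abs(f(x,Q)))
E
cat > m1.py <<'E'
from fit import *
pts={}
for n in("scene","side"):
    c=dict(np.load(n+"0.npz")); P=cloud(c); C=c["color"].astype(int)
    pts[n]=(P.reshape(-1,3),C.reshape(-1,3))
    p,col=pts[n]; m=(np.abs(p[:,0]-600)<300)&(np.abs(p[:,1])<600)&(np.abs(p[:,2])<4); print(n,"bench z",np.median(p[m,2]))
# initial: tray wall rect
def go(names):
    p=np.vstack([pts[n][0] for n in names]); col=np.vstack([pts[n][1] for n in names])
    ok=np.isfinite(p).all(1); p=p[ok]; col=col[ok]
    lum=col.sum(1)
    m=(p[:,0]>380)&(p[:,0]<800)&(p[:,1]>110)&(p[:,1]<420)&(p[:,2]>12)&(p[:,2]<70)&(lum>230)
    t=p[m]; r=cv2.minAreaRect(t[:,:2].astype(np.float32)); print("tray rect",r)
    red=(col[:,0]>110)&(col[:,1]<50)&(col[:,2]<50)&(p[:,2]>160)&(p[:,2]<210)&(p[:,1]<0)
    h=p[red]; r2=cv2.minAreaRect(h[:,:2].astype(np.float32)); print("handle",r2,len(h),np.percentile(h[:,2],95))
    return t,h,p,col,r,r2
for nm in (("scene",),("side",),("scene","side")):
    t,h,p,col,r,r2=go(nm)
    for i in range(3): pass
    np.savez("p_%s.npz"%"_".join(nm),t=t,p=p,col=col)
E
python3 m1.py
```

```text
scene bench z 0.5579011776246716
side bench z 1.5041957057030686
tray rect ((562.547119140625, 291.5599670410156), (365.064453125, 274.46722412109375), 9.522124290466309)
handle ((545.9644165039062, -233.053955078125), (14.151484489440918, 101.97996520996094), 12.05967903137207) 191 201.49608503681452
tray rect ((563.7756958007812, 291.7882080078125), (366.12701416015625, 265.4817199707031), 9.72890853881836)
handle ((544.7662963867188, -228.4090576171875), (13.668394088745117, 106.42234802246094), 12.441582679748535) 273 201.9144558007557
tray rect ((563.5499267578125, 291.78485107421875), (367.1562805175781, 274.4858703613281), 9.599626541137695)
handle ((545.2301635742188, -229.61708068847656), (14.151484489440918, 109.00882720947266), 12.05967903137207) 464 201.81927005631664
```

```bash
cat > m2.py <<'E'
from fit import *
for nm in ("scene","side","scene_side"):
    d=np.load(f"p_{nm}.npz"); p=d["p"]; col=d["col"]
    m=(np.abs(p[:,0]-570)<220)&(np.abs(p[:,1]-270)<170)&(p[:,2]>8)&(p[:,2]<70)&(col.sum(1)>200)&(col[:,1]>0.62*col[:,0])
    best=max((fit(p[m],TRAY,(565,270,np.radians(a)),free_z=True) for a in (-20,0,20)),key=lambda r:r[1])
    print(nm,"tray",best[0][:2].round(1),np.degrees(best[0][2]).round(2),best[0][3].round(1),best[1:])
    q=p[(np.abs(p[:,0]-520)<160)&(np.abs(p[:,1]+230)<160)&(p[:,2]>84)&(p[:,2]<215)]
    for fz in(False,True):
        b=fit(q,STA,(540,-231,np.radians(12)),free_z=fz); print("  sta",b[0][:2].round(1),np.degrees(b[0][2]).round(2),b[0][3].round(1),b[1:])
E
python3 m2.py
cat > m3.py <<'E'
from fit import *
for nm in ("scene","side"):
    d=np.load(f"p_{nm}.npz"); p=d["p"]; col=d["col"]
    T=np.load("tray.npy") if 0 else None
    # dark feet, yellow plugs in tray
    reg=(np.abs(p[:,0]-600)<150)&(np.abs(p[:,1]-265)<120)
    c=dict(np.load(nm+"0.npz")); C=c["color"]; P=cloud(c); hsv=cv2.cvtColor(C,cv2.COLOR_RGB2HSV)
    R0=(np.abs(P[...,0]-600)<160)&(np.abs(P[...,1]-265)<120)&(P[...,2]>3)
    for name,mask in(("foot",(C.sum(2)<190)&(P[...,2]>22)),("plug",(hsv[...,1]>200)&(hsv[...,2]>140)&(hsv[...,0]>17)&(hsv[...,0]<30))):
        n,l,s,ce=cv2.connectedComponentsWithStats((mask&R0).astype(np.uint8))
        for i in range(1,n):
            if s[i,4]>(40 if name=="foot" else 5):
                q=P[l==i]; 
                if name=="foot":
                    # fit ellipsoid centre
                    r=least_squares(lambda x:(np.linalg.norm((q-[x[0],x[1],x[2]])/[30,30,22],axis=1)-1)*25,[*q.mean(0)[:2],26],loss="soft_l1").x
                else: r=q.mean(0)
                print(nm,name,ce[i].round(0),s[i,4],r.round(1))
E
python3 m3.py
```

```text
scene tray [550.1 254.1] 9.45 9.1 (2623, np.float64(1.021708091208481))
  sta [ 539.9 -231.6] 12.2 0.0 (2540, np.float64(0.8112505563360486))
  sta [ 539.8 -231.6] 12.22 1.7 (2600, np.float64(0.7728984654994591))
side tray [549.2 256.1] 9.64 9.0 (3254, np.float64(0.8563042318831986))
  sta [ 541.  -229.4] 12.25 0.0 (2832, np.float64(0.7603181600165567))
  sta [ 541.  -229.4] 12.28 2.3 (2930, np.float64(0.6401082441824784))
scene_side tray [549.4 254.9] 9.43 9.0 (5839, np.float64(0.9930539600310624))
  sta [ 540.7 -230.7] 12.17 0.0 (5355, np.float64(1.0327514954170836))
  sta [ 540.7 -230.6] 12.22 2.1 (5500, np.float64(0.9105639427972285))
scene foot [344. 201.] 123 [596.1 316.8  25.5]
scene foot [329. 229.] 122 [611.  214.1  27.2]
scene foot [355. 228.] 158 [665.2 257.7  25.6]
side foot [267. 179.] 269 [596.8 318.1  26.8]
side foot [298. 183.] 264 [665.9 258.4  27.1]
side foot [291. 200.] 272 [611.6 213.7  26.8]
```

```bash
cat > m4.py <<'E'
from fit import *
for nm in ("scene","side","scene_side"):
    d=np.load(f"p_{nm}.npz"); p=d["p"]; col=d["col"]
    m=(np.abs(p[:,0]-570)<220)&(np.abs(p[:,1]-270)<170)&(p[:,2]>9)&(p[:,2]<75)&(col.sum(1)>200)&(col[:,1]>0.62*col[:,0])
    for b0 in (8,20):
      for z in (0,):
        x=fit(p[m],TRAY,(550,255,np.radians(9.5)),b=b0); print(nm,"tray",x[0][:2].round(1),np.degrees(x[0][2]).round(2),x[1:])
    x=x[0]; q=p-[x[0],x[1],0]; c,s=np.cos(x[2]),np.sin(x[2]); q=np.c_[c*q[:,0]+s*q[:,1],-s*q[:,0]+c*q[:,1],q[:,2]]
    f=(np.abs(q[:,0]+60)<80)&(np.abs(q[:,1])<70); print(" floor",np.percentile(q[f,2],[10,50,90]))
    for sg in(1,-1):
        w=(np.abs(q[:,0])<150)&(np.abs(q[:,1]-94*sg)<9)&(q[:,2]>25); print(" wall",sg,np.median(q[w,1]),np.percentile(q[w,2],[50,90,97]))
    w=(np.abs(q[:,0]-165)<15)&(np.abs(q[:,1])<80)&(q[:,2]>48); print(" rear",np.median(q[w,0]),np.percentile(q[w,2],[50,90,97]))
    w=(np.abs(q[:,0]+158)<12)&(np.abs(q[:,1])<80)&(q[:,2]>12); print(" front",np.median(q[w,0]),np.percentile(q[w,2],[50,90,97]))
E
python3 m4.py
```

```text
scene tray [548.8 253.9] 9.47 (2087, np.float64(1.1670128504580077))
scene tray [549. 254.] 9.48 (2091, np.float64(1.1661588590583847))
 floor [1.11002146 4.6204367  7.94750035]
 wall 1 91.80025329123183 [37.51849047 44.24760317 46.25813428]
 wall -1 -96.08184266946958 [38.73113075 44.48435331 46.37900382]
 rear 162.3506335538102 [59.80942928 62.45981527 63.62393586]
 front -157.6807362933233 [18.26121465 21.71380859 23.72959944]
side tray [548.5 256. ] 9.59 (2490, np.float64(1.0086050315480222))
side tray [548.5 256. ] 9.59 (2491, np.float64(1.009776640862654))
 floor [3.08108887 5.92718116 8.82682981]
 wall 1 91.71580042136716 [38.55394784 45.02182678 46.64431402]
 wall -1 -96.38581842320839 [39.47012206 45.12445882 46.63413928]
 rear 160.53331783992195 [58.07539124 62.46416323 64.02819375]
 front -158.78487228400382 [18.93153511 21.85375138 23.58239593]
scene_side tray [548.6 254.8] 9.41 (4541, np.float64(1.2387121123892655))
scene_side tray [548.6 254.8] 9.41 (4553, np.float64(1.246125015824908))
 floor [1.94022572 5.32738953 8.45239774]
 wall 1 92.00232892886872 [38.12689297 44.73166715 46.49474744]
 wall -1 -95.9889614513682 [39.20959345 44.86719954 46.57928899]
 rear 161.26215285921626 [58.59059265 62.47499997 63.85925163]
 front -158.21752701702854 [18.65404239 21.79969727 23.72043305]
```

Both clouds agree. The tray is at (548.6, 254.9) with yaw 9.5°, the station at (540.5, -230.6) with yaw 12.2°, and the handle at about (545, -229.5). Next I write the row planner and approach.

```bash
cat > plan.py <<'E'
from h import *
def Rt(psi,th=0):   # psi tool yaw deg (tool y = scoop x when psi=scoopyaw+90), th nose-up deg
    a=np.radians(psi-90); ax=np.array([-np.sin(a),np.cos(a),0])
    return R.from_rotvec(-np.radians(th)*ax)*R.from_euler("xyz",[180,0,psi],degrees=True)
def cur():
    s=env.state(); return np.array(s["eef_pos"]),R.from_euler("xyz",s["tcp_rot"]),s
def scoop_tcp(p,yaw,th=0,off=(-15,0,154)): # scoop origin pose -> tcp pos, rot
    r=R.from_euler("z",yaw,degrees=True)*R.from_euler("y",-th,degrees=True)
    return np.array(p)+r.apply(off), Rt(yaw+90,th)
def rows(wps,hand,start=None):
    """wps: list of (pos,Rot,n)"""
    p,r=start if start else cur()[:2]; out=[]
    for P,Q,n in wps:
        P=np.array(P,float)
        for k in range(n,0,-1):
            d=r.inv().apply((P-p)/k).round(1); w=np.degrees((r.inv()*Q).as_rotvec()/k).round(1)
            out.append([*(w+0.),*(d+0.),hand]); p=p+r.apply(d); r=r*R.from_rotvec(np.radians(w))
    for i in range(0,len(out),10): print("[",",\n".join(str([float(x) for x in o]) for o in out[i:i+10]),"]")
    return p,r
E
python3 - <<'E'
from plan import *
q=Rt(102.2)
p,r,s=cur(); print(np.degrees(s["tcp_rot"]))
mid=R.from_euler("xyz",[180,0,130],degrees=True)
rows([((420,400,320),R.from_euler("xyz",[180,0,145],degrees=True),5),((600,60,320),mid,7),((545.4,-229.5,300),q,6)],95)
E
```

```text
[1.79996600e+02 8.59353880e-05 1.62192431e+02]
[ [0.0, 0.0, 3.4, -55.5, -23.1, -5.6, 95.0],
[0.0, 0.0, 3.4, -56.8, -19.8, -5.5, 95.0],
[0.0, 0.0, 3.5, -57.9, -16.4, -5.6, 95.0],
[0.0, 0.0, 3.4, -58.7, -12.9, -5.5, 95.0],
[0.0, 0.0, 3.5, -59.4, -9.3, -5.6, 95.0],
[0.0, 0.0, 2.1, -48.9, -25.0, 0.0, 95.0],
[0.0, 0.0, 2.1, -49.8, -23.2, 0.0, 95.0],
[0.0, 0.0, 2.2, -50.6, -21.4, 0.0, 95.0],
[0.0, 0.0, 2.1, -51.4, -19.4, 0.0, 95.0],
[0.0, 0.0, 2.2, -52.1, -17.6, 0.0, 95.0] ]
[ [0.0, 0.0, 2.1, -52.8, -15.5, 0.0, 95.0],
[0.0, 0.0, 2.2, -53.3, -13.6, 0.0, 95.0],
[0.0, 0.0, 4.6, -31.1, -38.0, 3.3, 95.0],
[0.0, 0.0, 4.6, -34.1, -35.4, 3.3, 95.0],
[0.0, 0.0, 4.6, -36.8, -32.5, 3.4, 95.0],
[0.0, 0.0, 4.7, -39.3, -29.4, 3.3, 95.0],
[0.0, 0.0, 4.6, -41.5, -26.2, 3.4, 95.0],
[0.0, 0.0, 4.7, -43.5, -22.7, 3.3, 95.0] ]
```

{"api": "jog_arm", "payload": {"motion": [[0,0,3.4,-55.5,-23.1,-5.6,95],[0,0,3.4,-56.8,-19.8,-5.5,95],[0,0,3.5,-57.9,-16.4,-5.6,95],[0,0,3.4,-58.7,-12.9,-5.5,95],[0,0,3.5,-59.4,-9.3,-5.6,95],[0,0,2.1,-48.9,-25,0,95],[0,0,2.1,-49.8,-23.2,0,95],[0,0,2.2,-50.6,-21.4,0,95],[0,0,2.1,-51.4,-19.4,0,95],[0,0,2.2,-52.1,-17.6,0,95]]}}

```text
t: 2.45
eef_pos: [549.1, 155.6, 320.2]
tcp_rot: [3.141, 0.0, 2.343]
ft_force: [0.1, 0.4, -0.0]
opening: 1.002
grip_force: 0.0
```

{"api": "jog_arm", "payload": {"motion": [[0,0,2.1,-52.8,-15.5,0,95],[0,0,2.2,-53.3,-13.6,0,95],[0,0,4.6,-31.1,-38,3.3,95],[0,0,4.6,-34.1,-35.4,3.3,95],[0,0,4.6,-36.8,-32.5,3.4,95],[0,0,4.7,-39.3,-29.4,3.3,95],[0,0,4.6,-41.5,-26.2,3.4,95],[0,0,4.7,-43.5,-22.7,3.3,95],[0,0,0,0,0,0,95]]}}

```text
t: 3.58
eef_pos: [544.7, -232.2, 299.6]
tcp_rot: [-3.141, -0.0, 1.779]
ft_force: [-0.1, 0.7, 0.3]
opening: 0.997
grip_force: 0.0
```

```bash
cat > w1.py <<'E'
from plan import *; from fit import *
p,r,s=cur(); print(s["t"],p,np.degrees(s["tcp_rot"]),s["ft_force"])
c=cam("wrist"); cv2.imwrite("pics/w1.png",c["color"][...,::-1]); np.savez("w1.npz",**c)
P=cloud(c); C=c["color"].astype(int)
red=(C[...,0]>90)&(C[...,1]<60)&(C[...,2]<60)&(P[...,2]>185)&(P[...,2]<212)
h=P[red]; 
if len(h)>50:
    print(len(h),cv2.minAreaRect(h[:,:2].astype(np.float32)),np.median(h[:,2]))
q=P.reshape(-1,3); q=q[np.isfinite(q).all(1)]; q=q[(q[:,2]>84)&(q[:,2]<206)&(np.abs(q[:,0]-520)<200)&(np.abs(q[:,1]+230)<160)]
for fz in(False,True):
    b=fit(q,STA,(540.5,-230.6,np.radians(12.2)),b=12,free_z=fz); print("sta",b[0][:2].round(1),np.degrees(b[0][2]).round(2),b[0][3].round(1),b[1:])
E
python3 w1.py
```

```text
3.575 [ 544.65282948 -232.23582358  299.58139002] [-1.79978301e+02 -4.13710058e-03  1.01935664e+02] [-0.08274034  0.72488381  0.34689718]
2713 ((543.8290405273438, -219.17604064941406), (13.229812622070312, 87.82296752929688), 12.566168785095215) 197.0583211949379
sta [ 541.3 -231.4] 11.98 0.0 (13980, np.float64(0.6276983977737842))
sta [ 541.3 -231.1] 12.09 -0.8 (13985, np.float64(0.4555250037882672))
```

View pics/w1.png

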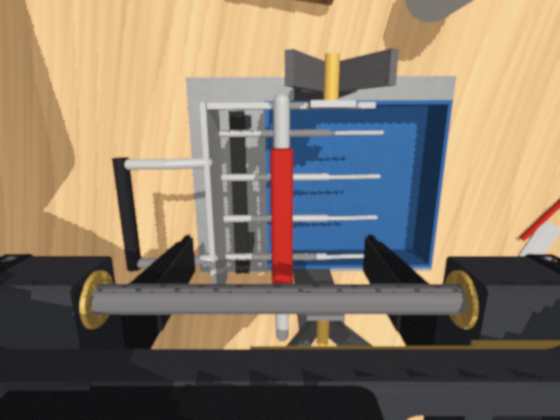

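The wrist view shows the red handle at column 282, rows 150–280, between the fingers. The combined station estimate is (541, -231) with yaw 12.1°. Next I descend and grip.

```bash
python3 - <<'E'
from plan import *
rows([((545.9,-229.9,270),Rt(102.1),2),((545.9,-229.9,242),Rt(102.1),2)],95)
E
```

```text
[ [0.0, 0.0, 0.0, 0.3, 0.5, 14.9, 95.0],
[0.0, 0.0, 0.0, 0.2, 0.5, 14.9, 95.0],
[0.0, 0.0, 0.0, 0.0, 0.0, 14.0, 95.0],
[0.0, 0.0, 0.0, 0.0, 0.0, 14.0, 95.0] ]
```

{"api": "jog_arm", "payload": {"motion": [[0,0,0,0.3,0.5,15,95],[0,0,0,0.2,0.5,15,95],[0,0,0,0,0,14,95],[0,0,0,0,0,14,95],[0,0,0,0,0,0,95],[0,0,0,0,0,0,0],[0,0,0,0,0,0,0],[0,0,0,0,0,0,0],[0,0,0,0,0,0,0],[0,0,0,0,0,0,0]]}}

```text
t: 4.88
eef_pos: [546.2, -228.8, 242.1]
tcp_rot: [3.141, 0.0, 1.784]
ft_force: [0.3, -0.6, -0.1]
opening: 0.532
grip_force: 0.0
```

{"api": "jog_arm", "payload": {"motion": [[0,0,0,0,0,0,0],[0,0,0,0,0,0,0],[0,0,0,0,0,0,0],[0,0,0,0,0,0,0],[0,0,0,0,0,0,0],[0,0,0,0,0,0,0]]}}

```text
t: 5.62
eef_pos: [546.0, -228.8, 242.0]
tcp_rot: [-3.141, -0.0, 1.784]
ft_force: [-4.3, -1.5, 1.2]
opening: 0.148
grip_force: 30.0
```

```bash
python3 - <<'E'
from plan import *
p,r,s=cur(); print(s["t"],p,np.degrees(s["tcp_rot"]),s["ft_force"],s["opening"],s["grip_force"])
T=lambda x,y:np.array([548.6,254.9])+R.from_euler("z",9.5,degrees=True).apply([x,y,0])[:2]
P0=[p[0],p[1]]
t=scoop_tcp([*T(-75,1.5),0],9.5)[0]
rows([((*P0,262),Rt(102.1),2),((*P0,317),Rt(102.1),3),((t[0],t[1],317),Rt(99.5),11),((t[0],t[1],200),Rt(99.5),4)],0)
print(t)
E
```

```text
5.625 [ 545.98059467 -228.81517491  241.9903317 ] [-1.79965651e+02 -1.53501139e-02  1.02194880e+02] [-4.30586166 -1.45565153  1.17085179] 0.14820676054240356 30.000810027122498
[ [0.0, 0.0, 0.0, 0.0, 0.0, -10.0, 0.0],
[0.0, 0.0, 0.1, 0.0, 0.0, -10.0, 0.0],
[0.0, 0.0, 0.0, 0.0, 0.0, -18.3, 0.0],
[0.0, 0.0, 0.0, 0.0, 0.0, -18.4, 0.0],
[0.0, 0.0, 0.0, 0.0, 0.0, -18.3, 0.0],
[0.0, 0.0, 0.2, 43.5, 1.3, 0.0, 0.0],
[0.0, 0.0, 0.2, 43.5, 1.1, 0.0, 0.0],
[0.0, 0.0, 0.2, 43.5, 1.0, 0.0, 0.0],
[0.0, 0.0, 0.2, 43.5, 0.8, 0.0, 0.0],
[0.0, 0.0, 0.3, 43.4, 0.7, 0.0, 0.0] ]
[ [0.0, 0.0, 0.2, 43.5, 0.4, 0.0, 0.0],
[0.0, 0.0, 0.3, 43.5, 0.3, 0.0, 0.0],
[0.0, 0.0, 0.2, 43.4, 0.1, 0.0, 0.0],
[0.0, 0.0, 0.3, 43.5, -0.1, 0.0, 0.0],
[0.0, 0.0, 0.2, 43.4, -0.3, 0.1, 0.0],
[0.0, 0.0, 0.3, 43.5, -0.5, 0.0, 0.0],
[0.0, 0.0, 0.0, 0.0, 0.0, 29.3, 0.0],
[0.0, 0.0, 0.0, 0.0, 0.0, 29.2, 0.0],
[0.0, 0.0, 0.0, 0.0, 0.0, 29.3, 0.0],
[0.0, 0.0, 0.0, -0.1, 0.0, 29.2, 0.0] ]
[459.58672445 241.52514387 154.        ]
```

{"api": "jog_arm", "payload": {"motion": [[0,0,0,0,0,-10,0],[0,0,0,0,0,-10,0],[0,0,0,0,0,-18.3,0],[0,0,0,0,0,-18.4,0],[0,0,0,0,0,-18.3,0],[0,0,0.2,43.5,1.3,0,0],[0,0,0.2,43.5,1.1,0,0],[0,0,0.2,43.5,1,0,0],[0,0,0.2,43.5,0.8,0,0],[0,0,0.3,43.4,0.7,0,0]]}}

```text
t: 6.88
eef_pos: [506.6, -14.5, 317.2]
tcp_rot: [3.141, 0.001, 1.763]
ft_force: [0.4, -0.1, 0.0]
opening: 0.044
grip_force: 0.0
```

{"api": "jog_arm", "payload": {"motion": [[0,0,0.2,43.5,0.4,0,0],[0,0,0.3,43.5,0.3,0,0],[0,0,0.2,43.4,0.1,0,0],[0,0,0.3,43.5,-0.1,0,0],[0,0,0.2,43.4,-0.3,0,0],[0,0,0.3,43.5,-0.5,0,0],[0,0,0,0,0,0,0],[0,0,0,0,0,0,0]]}}

```text
t: 7.88
eef_pos: [459.1, 241.3, 317.6]
tcp_rot: [3.141, -0.0, 1.739]
ft_force: [-0.4, -0.6, -0.9]
opening: 0.005
grip_force: 0.0
```

```bash
cat > w2.py <<'E'
from plan import *; from fit import *
p,r,s=cur(); print(s["t"],p,np.degrees(s["tcp_rot"]),s["ft_force"],s["opening"])
def loc(P,x): 
    q=P-[x[0],x[1],0]; c,s=np.cos(x[2]),np.sin(x[2]); return np.c_[c*q[:,0]+s*q[:,1],-s*q[:,0]+c*q[:,1],q[:,2]]
for n in("wrist","side","scene"):
    c=cam(n); cv2.imwrite(f"pics/{n}2.png",c["color"][...,::-1]); np.savez(f"{n}2.npz",**c)
    P=cloud(c).reshape(-1,3); C=c["color"].reshape(-1,3).astype(int); ok=np.isfinite(P).all(1); P=P[ok];C=C[ok]
    # scoop pose check relative to expected
    sc=p-r.apply([0,0,0]); yaw=np.degrees(s["tcp_rot"][2])-90
    o=p-R.from_euler("z",yaw,degrees=True).apply([-15,0,154])
    q=P[(np.abs(P[:,0]-o[0])<170)&(np.abs(P[:,1]-o[1])<130)&(P[:,2]>o[2]-12)&(P[:,2]<o[2]+105)]
    if len(q)>300:
        f=fit(q-[0,0,o[2]],SC,(o[0],o[1],np.radians(yaw)),b=8,free_z=True); print(n,"scoop exp",o.round(1),round(yaw,2),"fit",f[0][:2].round(1),np.degrees(f[0][2]).round(2),f[0][3].round(1),f[1:])
    if n=="wrist":
        q=P[(P[:,2]>9)&(P[:,2]<75)&(C.sum(1)>200)&(C[:,1]>0.62*C[:,0])]
        f=fit(q,TRAY,(548.6,254.9,np.radians(9.5)),b=8); print("tray",f[0].round(3),np.degrees(f[0][2]),f[1:])
E
python3 w2.py
```

```text
7.875 [459.11515043 241.29767197 317.64714958] [ 1.79940333e+02 -7.63921073e-03  9.96295326e+01] [-0.36011287 -0.61377987 -0.88954849] 0.0053816997799738635
wrist scoop exp [473.9 243.8 163.6] 9.63 fit [474.  243.4] 9.46 -0.8 (365, np.float64(1.7993076402392347))
tray [5.49240e+02 2.54746e+02 1.66000e-01 0.00000e+00] 9.506999538283276 (10269, np.float64(0.38407229577100566))
```

View pics/wrist2.png

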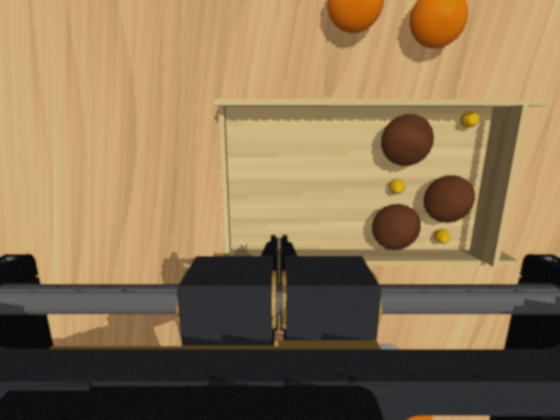

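View pics/side2.png

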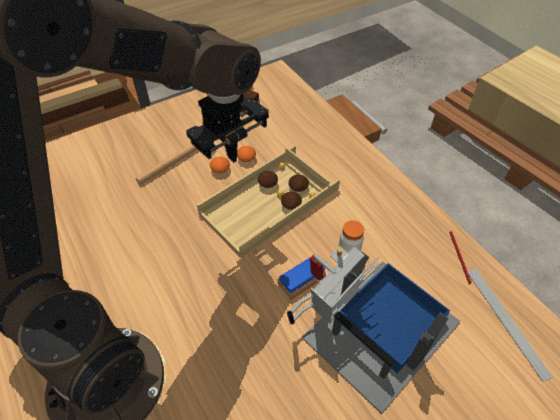

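```bash
python3 - <<'E'
from plan import *; from fit import *
for n in("side","scene"):
    c=dict(np.load(n+"2.npz"));P=cloud(c).reshape(-1,3);P=P[np.isfinite(P).all(1)]
    q=P[(np.abs(P[:,0]-520)<160)&(np.abs(P[:,1]+230)<160)&(P[:,2]>84)&(P[:,2]<215)]
    b=fit(q,STA,(541,-231,np.radians(12.1)),free_z=True); print(n,b[0][:2].round(1),np.degrees(b[0][2]).round(2),b[0][3].round(1),b[1:])
    C=c["color"].astype(int); m=(C[...,0]>110)&(C[...,1]<50)&(C[...,2]<50); h=cloud(c)[m]; h=h[(h[:,2]>60)&(h[:,1]<-50)]
    print(len(h),h.mean(0) if len(h) else 0, h.max(0) if len(h) else 0)
E
```

```text
side [ 553.9 -229.1] 12.48 -0.3 (661, np.float64(1.2687403595980697))
18 [487.89137522 -70.93927031 187.90106172] [493.2642308  -61.2145812  193.00729958]
scene [ 537.5 -227.1] 12.78 -1.5 (470, np.float64(1.6792643902329445))
46 [507.486058   -60.07395193 130.30795716] [517.48578558 -50.58943707 180.97814649]
```

The scoop slipped out during the swing and now leans near the sander. I look closer before planning a regrasp.

```bash
python3 - <<'E'
from h import *
a=cv2.imread("pics/side2.png")[215:355,255:395]; b=cv2.imread("pics/scene2.png")[205:345,190:330]
cv2.imwrite("pics/crop3.png",np.hstack([cv2.resize(x,(400,400),interpolation=cv2.INTER_CUBIC) for x in(a,b)]))
for n in("side","scene"):
    c=dict(np.load(n+"2.npz"));P=cloud(c);q=P.reshape(-1,3);q=q[np.isfinite(q).all(1)]
    q=q[(q[:,0]>380)&(q[:,0]<700)&(q[:,1]>-200)&(q[:,1]<60)&(q[:,2]>8)]
    H,xe,ye=np.histogram2d(q[:,0],q[:,1],bins=[np.arange(380,701,20),np.arange(-200,61,20)])
    print(n); 
    for i in range(len(xe)-1):
        print(int(xe[i]),[int(q[(np.abs(q[:,0]-xe[i]-10)<=10)&(np.abs(q[:,1]-y-10)<=10)][:,2].max()) if H[i,j]>2 else 0 for j,y in enumerate(ye[:-1])])
E
```

```text
side
380 [0, 0, 0, 148, 69, 0, 0, 0, 0, 0, 0, 0, 0]
400 [0, 0, 0, 153, 150, 0, 0, 0, 0, 0, 0, 0, 0]
420 [11, 10, 11, 199, 156, 0, 0, 0, 0, 0, 0, 0, 0]
440 [190, 195, 200, 202, 156, 0, 0, 26, 44, 46, 45, 0, 0]
460 [11, 176, 204, 209, 98, 0, 0, 25, 46, 45, 45, 0, 0]
480 [95, 182, 210, 215, 218, 219, 219, 191, 47, 46, 45, 0, 0]
500 [91, 185, 212, 218, 252, 222, 151, 102, 46, 47, 44, 0, 0]
520 [59, 190, 216, 221, 252, 226, 0, 0, 39, 44, 45, 0, 0]
540 [16, 17, 198, 224, 228, 60, 0, 0, 41, 0, 0, 0, 0]
560 [15, 16, 200, 226, 227, 64, 0, 0, 0, 0, 0, 0, 0]
580 [16, 16, 207, 191, 190, 0, 0, 0, 0, 0, 0, 0, 0]
600 [15, 18, 17, 165, 8, 0, 0, 0, 0, 0, 0, 0, 0]
620 [16, 15, 15, 88, 61, 0, 0, 0, 67, 103, 104, 74, 0]
640 [16, 14, 15, 23, 60, 9, 0, 0, 103, 106, 105, 105, 0]
660 [16, 18, 15, 16, 60, 13, 0, 0, 104, 105, 106, 103, 0]
680 [16, 47, 61, 60, 61, 13, 0, 0, 0, 103, 103, 0, 0]
scene
380 [0, 0, 0, 150, 0, 0, 0, 0, 0, 0, 0, 0, 0]
400 [0, 0, 0, 152, 0, 0, 0, 0, 0, 0, 0, 0, 0]
420 [12, 16, 10, 0, 0, 0, 0, 0, 0, 0, 0, 0, 0]
440 [190, 195, 203, 202, 0, 0, 0, 0, 0, 46, 45, 0, 0]
460 [10, 176, 204, 206, 101, 0, 0, 0, 0, 44, 46, 0, 0]
480 [94, 182, 208, 214, 217, 219, 220, 185, 44, 45, 44, 0, 0]
500 [93, 187, 213, 216, 251, 219, 188, 154, 47, 46, 45, 0, 0]
520 [61, 188, 215, 221, 252, 226, 86, 65, 46, 47, 46, 0, 0]
540 [18, 16, 195, 225, 228, 63, 66, 0, 44, 46, 45, 22, 0]
560 [16, 16, 199, 228, 227, 66, 68, 0, 42, 0, 0, 0, 0]
580 [17, 15, 203, 191, 192, 73, 67, 0, 0, 0, 0, 0, 0]
600 [16, 16, 166, 164, 63, 0, 0, 0, 0, 0, 0, 0, 0]
620 [15, 16, 19, 88, 0, 12, 0, 0, 74, 103, 105, 0, 0]
640 [15, 15, 16, 60, 59, 10, 0, 0, 103, 105, 105, 103, 0]
660 [17, 15, 19, 17, 60, 11, 0, 0, 103, 105, 106, 105, 0]
680 [15, 16, 62, 59, 59, 12, 0, 0, 71, 104, 101, 0, 0]
```

View pics/crop3.png

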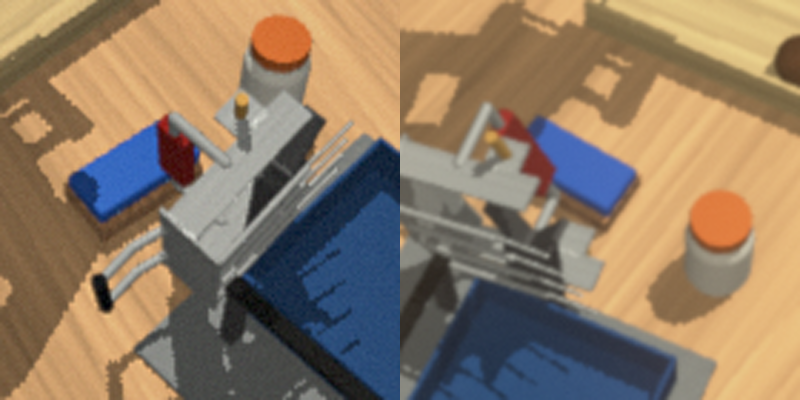

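The crop shows the scoop standing on its left side against the station's left post. Its red handle faces the sander, at about (175,150) in the left crop. The sander and glue have hardly moved. I fit its 6-DoF pose.

```bash
cat > pose6.py <<'E'
from plan import *; from fit import *
def fit6(P,x0,bs=(25,12,6,4)):
    x=np.array(x0,float)
    f=lambda x,P:sdf(R.from_rotvec(x[3:]).inv().apply(P-x[:3]),SC)
    for b in bs:
        Q=P[np.abs(f(x,P))<b]; r=least_squares(lambda y:f(y,Q),x,loss="soft_l1",f_scale=2,x_scale=[10,10,10,.1,.1,.1]); x=r.x
    return x,len(Q),np.median(np.abs(f(x,Q)))
def pts(names,k,box):
    L=[]
    for n in names:
        c=dict(np.load(f"{n}{k}.npz"));P=cloud(c).reshape(-1,3);P=P[np.isfinite(P).all(1)]
        L.append(P)
    P=np.vstack(L); return P[((P>box[0])&(P<box[1])).all(1)]
def show(x):
    Rm=R.from_rotvec(x[3:])
    print("o",x[:3].round(1),"axes",Rm.as_matrix().T.round(3).tolist())
    for n,p in dict(handle=(-15,0,95),hR=(-15,-55,95),hL=(-15,55,95),tail=(-135,0,60),tip=(78,0,0),pinR=(20,-115,62),pinL=(20,115,62)).items(): print(n,(Rm.apply(p)+x[:3]).round(0))
E
cat > m5.py <<'E'
from pose6 import *
box=([370,-215,66],[690,-48,260])
best=None
for pit in(-10,0):
  for roll in (-75,-90,-105):
   for o in((520,-160,142),(520,-150,142)):
    q=R.from_euler("z",8,degrees=True)*R.from_euler("y",pit,degrees=True)*R.from_euler("x",roll,degrees=True)
    P=pts(("scene","side"),2,box)
    r=fit6(P,[*o,*q.as_rotvec()]); 
    if best is None or r[1]>best[1]: best=r
print(len(P),best[1:]); show(best[0]); np.save("pose.npy",best[0])
for n in("scene","side"):
    r=fit6(pts((n,),2,box),best[0],(8,5)); print(n,r[1:]); print(r[0].round(3))
E
python3 m5.py
```

```text
5738 (4122, np.float64(0.9510441229907585))
o [ 538.5 -151.1  128.3] axes [[0.945, 0.217, 0.243], [0.207, 0.173, -0.963], [-0.251, 0.961, 0.118]]
handle [500. -63. 136.]
hR [489. -73. 189.]
hL [512. -54.  83.]
tail [ 396. -123.  103.]
tip [ 612. -134.  147.]
pinR [ 518. -107.  251.]
pinL [566. -67.  30.]
scene (2044, np.float64(1.0272868567275895))
[ 5.37771e+02 -1.51823e+02  1.27925e+02 -1.40800e+00 -3.59000e-01
  1.20000e-02]
side (2140, np.float64(0.7537974385478137))
[ 5.38442e+02 -1.50213e+02  1.28522e+02 -1.41100e+00 -3.59000e-01
  6.00000e-03]
```

```bash
cat > m6.py <<'E'
from pose6 import *
x=np.load("pose.npy"); Rm=R.from_rotvec(x[3:]); M=Rm.as_matrix(); xs,ys,zs=M.T
th=np.radians(35); a=-ys*np.cos(th)+zs*np.sin(th)
Q=R.from_matrix(np.c_[np.cross(xs,-a),xs,-a]); H=Rm.apply((-15,0,95))+x[:3]
g=H+59*a; pre=g+100*a; print("a",a,"g",g,"pre",pre); np.savez("grasp.npz",g=g,Q=Q.as_quat())
rows([(pre,Q,8),(g+30*a,Q,3),(g,Q,3)],95)
E
python3 m6.py
```

```text
a [-0.3138823   0.4096837   0.85652622] g [481.89064509 -38.96017511 186.3719923 ] pre [450.5024147    2.0081947  272.02461438]
[ [-1.8, -3.4, 0.0, -29.2, -6.0, 5.7, 95.0],
[-1.8, -3.4, 0.0, -28.9, -6.2, 7.2, 95.0],
[-1.8, -3.4, 0.0, -28.4, -6.5, 8.7, 95.0],
[-1.8, -3.4, 0.0, -27.8, -6.8, 10.1, 95.0],
[-1.8, -3.5, 0.0, -27.2, -7.1, 11.6, 95.0],
[-1.8, -3.5, 0.0, -26.4, -7.5, 13.0, 95.0],
[-1.9, -3.4, 0.0, -25.6, -7.9, 14.3, 95.0],
[-1.8, -3.5, 0.1, -24.7, -8.5, 15.5, 95.0],
[0.0, 0.0, 0.0, 0.0, 0.0, 23.3, 95.0],
[0.0, 0.0, 0.0, 0.0, 0.0, 23.3, 95.0] ]
[ [0.0, 0.0, 0.0, 0.0, 0.1, 23.4, 95.0],
[0.0, 0.0, 0.0, 0.0, 0.0, 10.0, 95.0],
[0.0, 0.0, 0.0, 0.0, 0.0, 10.0, 95.0],
[0.0, 0.0, 0.0, 0.1, 0.0, 10.0, 95.0] ]
```

{"api": "jog_arm", "payload": {"motion": [[-1.8,-3.4,0,-29.2,-6,5.7,95],[-1.8,-3.4,0,-28.9,-6.2,7.2,95],[-1.8,-3.4,0,-28.4,-6.5,8.7,95],[-1.8,-3.4,0,-27.8,-6.8,10.1,95],[-1.8,-3.5,0,-27.2,-7.1,11.6,95],[-1.8,-3.5,0,-26.4,-7.5,13,95],[-1.9,-3.4,0,-25.6,-7.9,14.3,95],[-1.8,-3.5,0,-24.7,-8.5,15.5,95],[0,0,0,0,0,0,95]]}}

```text
t: 9.15
eef_pos: [449.8, 1.3, 271.4]
tcp_rot: [2.869, 0.474, 1.669]
ft_force: [0.3, -0.0, -0.2]
opening: 0.895
grip_force: 0.0
```

```bash
cat > w3.py <<'E'
from pose6 import *
p,r,s=cur(); print(s["t"],p,s["opening"],s["ft_force"])
for n in("wrist","side","scene"):
    c=cam(n); np.savez(f"{n}3.npz",**c); cv2.imwrite(f"pics/{n}3.png",c["color"][...,::-1])
x0=np.load("pose.npy"); box=([370,-215,66],[690,-48,260])
for n in(("wrist",),("scene",),("side",)):
    P=pts(n,3,box)
    if len(P)>300:
        r_=fit6(P,x0,(10,6,4)); print(n,r_[1:],r_[0].round(3),(R.from_rotvec(r_[0][3:]).apply((-15,0,95))+r_[0][:3]).round(1))
z=np.load("grasp.npz"); Q=R.from_quat(z["Q"]); g=z["g"]; a=-Q.apply([0,0,1])
rows([(g+30*a,Q,3),(g,Q,3)],95)
E
python3 w3.py
```

```text
9.15 [449.84702331   1.3020608  271.42267853] 0.8950290608238869 [ 0.34110925 -0.00580421 -0.15050464]
('wrist',) (7740, np.float64(0.6050682824672364)) [ 5.37892e+02 -1.53393e+02  1.27489e+02 -1.41200e+00 -3.45000e-01
 -1.00000e-03] [501.4 -64.7 135. ]
('scene',) (2010, np.float64(0.9505733979641917)) [ 5.37983e+02 -1.51977e+02  1.27809e+02 -1.40700e+00 -3.61000e-01
  9.00000e-03] [499.9 -64.  135.3]
('side',) (2119, np.float64(0.7770765959633366)) [ 5.38368e+02 -1.50639e+02  1.28542e+02 -1.41500e+00 -3.55000e-01
  8.00000e-03] [500.8 -62.4 135.6]
[ [0.0, 0.0, 0.0, -0.3, -0.1, 23.5, 95.0],
[0.0, 0.0, 0.1, -0.2, -0.2, 23.4, 95.0],
[0.0, 0.0, 0.0, -0.3, -0.1, 23.5, 95.0],
[0.0, 0.0, 0.0, 0.0, 0.0, 10.0, 95.0],
[0.0, 0.0, 0.0, 0.0, 0.0, 10.0, 95.0],
[0.0, 0.0, 0.0, 0.0, 0.0, 10.0, 95.0] ]
```

{"api": "jog_arm", "payload": {"motion": [[0,0,0,-0.2,0,23.5,70],[0,0,0,-0.2,0,23.4,60],[0,0,0,-0.2,0.2,23.5,60],[0,0,0,0,0.2,10,60],[0,0,0,0,0.2,10,60],[0,0,0,0,0,10,60],[0,0,0,0,0,0,0],[0,0,0,0,0,0,0],[0,0,0,0,0,0,0],[0,0,0,0,0,0,0]]}}

```text
t: 10.55
eef_pos: [486.0, -37.5, 193.3]
tcp_rot: [2.877, 0.468, 1.674]
ft_force: [-0.7, 0.0, -0.7]
opening: 0.269
grip_force: 0.0
```

{"api": "jog_arm", "payload": {"motion": [[0,0,0,0,0,0,0],[0,0,0,0,0,0,0],[0,0,0,0,0,0,0],[0,0,0,0,0,0,0]]}}

```text
t: 11.05
eef_pos: [484.2, -38.0, 192.5]
tcp_rot: [2.882, 0.468, 1.673]
ft_force: [-9.3, 0.8, 1.9]
opening: 0.145
grip_force: 30.0
```

```bash
python3 - <<'E'
from plan import *
p,r,s=cur()
rows([(p+[0,0,12],r,3),(p+[0,0,60],r,6)],0)
E
```

```text
[ [0.0, 0.0, 0.0, -1.8, 0.9, -3.4, 0.0],
[0.0, 0.0, 0.0, -1.8, 0.9, -3.5, 0.0],
[0.0, 0.0, 0.0, -1.8, 1.0, -3.4, 0.0],
[0.0, 0.0, 0.0, -3.6, 1.8, -6.9, 0.0],
[0.0, 0.0, 0.0, -3.6, 1.8, -6.9, 0.0],
[0.0, 0.0, 0.0, -3.6, 1.8, -6.9, 0.0],
[0.0, 0.0, 0.0, -3.6, 1.9, -6.9, 0.0],
[0.0, 0.0, 0.0, -3.6, 1.8, -6.9, 0.0],
[0.0, 0.0, 0.0, -3.7, 1.9, -6.9, 0.0] ]
```

{"api": "jog_arm", "payload": {"motion": [[0,0,0,-1.8,0.9,-3.4,0],[0,0,0,-1.8,0.9,-3.5,0],[0,0,0,-1.8,1,-3.4,0],[0,0,0,-3.6,1.8,-6.9,0],[0,0,0,-3.6,1.8,-6.9,0],[0,0,0,-3.6,1.8,-6.9,0]]}}

```text
t: 11.8
eef_pos: [485.1, -38.4, 227.9]
tcp_rot: [2.882, 0.467, 1.673]
ft_force: [4.7, -10.7, -17.4]
opening: 0.148
grip_force: 30.0
```

```bash
cat > w4.py <<'E'
import sys
from pose6 import *
k=sys.argv[1]; p,r,s=cur(); print(s["t"],p,s["opening"],s["ft_force"],s["moment"])
for n in("side","scene"):
    c=cam(n); np.savez(f"{n}{k}.npz",**c); cv2.imwrite(f"pics/{n}{k}.png",c["color"][...,::-1])
x0=np.load("pose.npy")+[0,0,float(sys.argv[2]),0,0,0]; box=([370,-215,66],[690,-38,300])
P=pts(("scene","side"),k,box); best=None
for d in (0,20,40,60,85):
    h=np.array(x0[:3])+R.from_rotvec(x0[3:]).apply([-15,0,95]); q=R.from_rotvec(x0[3:])*R.from_euler("x",d,degrees=True)
    y=np.r_[h-q.apply([-15,0,95]),q.as_rotvec()]
    f=fit6(P,y)
    if best is None or f[1]>best[1]: best=f
print(best[1:]); show(best[0]); np.save("pose_new.npy",best[0])
E
python3 w4.py 4 36
```

```text
11.8 [485.05261825 -38.36245044 227.8904711 ] 0.1475070440287747 [  4.69345412 -10.71775977 -17.39618289] [-0.0829972   0.755235   -0.51773167]
(5061, np.float64(0.945442888591522))
o [ 541.3 -151.5  164. ] axes [[0.95, 0.213, 0.23], [0.193, 0.181, -0.964], [-0.247, 0.96, 0.13]]
handle [504. -64. 173.]
hR [493. -73. 226.]
hL [514. -54. 120.]
tail [ 398. -123.  141.]
tip [ 615. -135.  182.]
pinR [ 523. -109.  288.]
pinL [567. -67.  66.]
```

```bash
python3 - <<'E'
from plan import *
p,r,s=cur()
rows([(p+[1,-3,60],r,8)],0)
E
```

```text
[ [0.0, 0.0, 0.0, -3.7, 1.8, -6.3, 0.0],
[0.0, 0.0, 0.0, -3.7, 1.8, -6.3, 0.0],
[0.0, 0.0, 0.0, -3.7, 1.8, -6.3, 0.0],
[0.0, 0.0, 0.0, -3.7, 1.7, -6.3, 0.0],
[0.0, 0.0, 0.0, -3.8, 1.8, -6.3, 0.0],
[0.0, 0.0, 0.0, -3.7, 1.7, -6.2, 0.0],
[0.0, 0.0, 0.0, -3.8, 1.8, -6.3, 0.0],
[0.0, 0.0, 0.0, -3.7, 1.7, -6.2, 0.0] ]
```

{"api": "jog_arm", "payload": {"motion": [[0,0,0,-3.7,1.8,-6.3,0],[0,0,0,-3.7,1.8,-6.3,0],[0,0,0,-3.7,1.8,-6.3,0],[0,0,0,-3.7,1.8,-6.3,0]]}}

```text
t: 12.4
eef_pos: [485.8, -39.0, 258.5]
tcp_rot: [2.88, 0.467, 1.674]
ft_force: [-0.3, -2.1, -10.9]
opening: 0.149
grip_force: 30.0
```

{"api": "jog_arm", "payload": {"motion": [[0,0,0,-3.7,1.8,-6.3,0],[0,0,0,-3.7,1.8,-6.3,0],[0,0,0,-3.7,1.8,-6.3,0],[0,0,0,-3.7,1.8,-6.3,0]]}}

```text
t: 12.9
eef_pos: [486.9, -40.2, 289.8]
tcp_rot: [2.877, 0.467, 1.674]
ft_force: [-0.9, 2.2, -6.2]
opening: 0.15
grip_force: 30.0
```

{"api": "jog_arm", "payload": {"motion": [[0,0,0,-3.7,1.8,-6.3,0],[0,0,0,-3.7,1.8,-6.3,0],[0,0,0,-3.7,1.8,-6.3,0],[0,0,0,-3.7,1.8,-6.3,0],[0,0,0,-3.7,1.8,-6.3,0],[0,0,0,-3.7,1.8,-6.3,0],[0,0,0,-3.7,1.8,-6.3,0],[0,0,0,-3.7,1.8,-6.3,0],[0,0,0,-3.7,1.8,-6.3,0],[0,0,0,-3.7,1.8,-6.3,0]]}}

```text
t: 14.15
eef_pos: [488.2, -43.8, 364.9]
tcp_rot: [2.877, 0.468, 1.674]
ft_force: [0.3, -0.1, -3.7]
opening: 0.148
grip_force: 30.0
```

```bash
sed -i 's/box=.*/box=([370,-240,120],[690,-38,420])/' w4.py; python3 w4.py 5 173
```

```text
14.15 [488.19954575 -43.82941768 364.91575768] 0.14783447580719866 [ 0.32886343 -0.0871297  -3.73717489] [0.58575637 0.40174868 0.00413228]
(6706, np.float64(0.8702854887923657))
o [ 546.6 -154.7  296.6] axes [[0.946, 0.222, 0.235], [0.186, 0.221, -0.957], [-0.264, 0.95, 0.168]]
handle [507. -68. 309.]
hR [497. -80. 362.]
hL [518. -56. 256.]
tail [ 403. -128.  275.]
tip [ 620. -137.  315.]
pinR [ 528. -117.  422.]
pinL [570. -66. 202.]
```

```bash
cat >> plan.py <<'E'
from scipy.spatial.transform import Slerp
HND=np.array([-15,0,95.])
def lvl(yaw,th=0): return R.from_euler("z",yaw,degrees=True)*R.from_euler("y",-th,degrees=True)
def track(G,T,segs,hand=0,start=None,show=True):
    """G: tcp in scoop frame, T: tool rot in scoop frame; segs: (handle pos, scoop Rot, n)"""
    p,r=start or cur()[:2]; Rs=r*T.inv(); h=p-Rs.apply(G)+Rs.apply(HND); w=[]
    for H,Q,n in segs:
        H=np.array(H,float); S=Slerp([0,1],R.concatenate([Rs,Q]))
        for k in range(1,n+1):
            f=k/n; q=S(f); hh=h+(H-h)*f; w.append((hh-q.apply(HND)+q.apply(G),q*T,1))
        Rs,h=Q,H
    return rows(w,hand,(p,r))
E
cat > m7.py <<'E'
from pose6 import *
x=np.load("pose_new.npy"); p,r,s=cur(); Rs=R.from_rotvec(x[3:]); G=Rs.inv().apply(p-x[:3]); T=Rs.inv()*r
print(G,T.as_matrix().round(3).tolist()); np.savez("GT.npz",G=G,T=T.as_quat())
f=track(G,T,[((510,-75,318),Rs*R.from_euler("x",3,degrees=True),2),((545.9,-229.9,320),lvl(12.1),14)])
print(f[0],f[1].as_matrix().round(2).tolist())
E
python3 m7.py
```

```text
[-14.37966725 -51.96677895 132.27202307] [[0.005, 1.0, -0.003], [0.612, -0.001, 0.791], [0.791, -0.006, -0.612]]
[ [0.0, 1.5, 0.0, -7.0, 1.6, -1.9, 0.0],
[0.0, 1.5, 0.0, -6.9, 1.5, -2.0, 0.0],
[1.0, 5.5, 0.3, -16.5, 1.2, 5.1, 0.0],
[1.1, 5.4, 0.3, -16.8, 1.3, 4.2, 0.0],
[1.0, 5.5, 0.3, -17.2, 1.4, 3.1, 0.0],
[1.0, 5.4, 0.3, -17.3, 1.5, 2.0, 0.0],
[1.0, 5.5, 0.4, -17.4, 1.6, 0.9, 0.0],
[1.0, 5.5, 0.3, -17.4, 1.7, -0.1, 0.0],
[1.1, 5.4, 0.3, -17.3, 1.7, -1.3, 0.0],
[1.0, 5.5, 0.3, -17.0, 1.7, -2.3, 0.0] ]
[ [1.0, 5.4, 0.3, -16.8, 1.8, -3.4, 0.0],
[1.0, 5.5, 0.3, -16.3, 1.6, -4.3, 0.0],
[1.1, 5.5, 0.4, -15.8, 1.7, -5.3, 0.0],
[1.0, 5.4, 0.3, -15.2, 1.6, -6.3, 0.0],
[1.0, 5.5, 0.3, -14.5, 1.5, -7.0, 0.0],
[1.0, 5.5, 0.3, -13.7, 1.5, -7.9, 0.0] ]
[ 557.4417965  -280.56691091  357.29172318] [[-0.12, 0.98, -0.17], [0.6, 0.21, 0.77], [0.79, -0.01, -0.61]]
```

{"api": "jog_arm", "payload": {"motion": [[0,1.5,0,-7,1.6,-1.9,0],[0,1.5,0,-6.9,1.5,-2,0],[1,5.5,0.3,-16.5,1.2,5.1,0],[1.1,5.4,0.3,-16.8,1.3,4.2,0],[1,5.5,0.3,-17.2,1.4,3.1,0],[1,5.4,0.3,-17.3,1.5,2,0]]}}

```text
t: 15.0
eef_pos: [509.7, -121.4, 380.7]
tcp_rot: [2.971, 0.038, 1.751]
ft_force: [-0.3, 0.6, -3.6]
opening: 0.147
grip_force: 30.0
```

{"api": "jog_arm", "payload": {"motion": [[1,5.5,0.4,-17.4,1.6,0.9,0],[1,5.5,0.3,-17.4,1.7,-0.1,0],[1.1,5.4,0.3,-17.3,1.7,-1.3,0],[1,5.5,0.3,-17,1.7,-2.3,0],[1,5.4,0.3,-16.8,1.8,-3.4,0],[1,5.5,0.3,-16.3,1.6,-4.3,0],[1.1,5.5,0.4,-15.8,1.7,-5.3,0],[1,5.4,0.3,-15.2,1.6,-6.3,0],[1,5.5,0.3,-14.5,1.5,-7,0],[1,5.5,0.3,-13.7,1.5,-7.9,0]]}}

```text
t: 16.25
eef_pos: [557.4, -281.4, 355.5]
tcp_rot: [-3.129, -0.916, 1.771]
ft_force: [0.2, 0.6, -3.7]
opening: 0.144
grip_force: 30.0
```

```bash
cat > w5.py <<'E'
import sys
from pose6 import *
k=sys.argv[1]; p,r,s=cur(); print(s["t"],p,s["opening"],s["ft_force"],s["moment"])
z=np.load("GT.npz"); G=z["G"]; T=R.from_quat(z["T"]); Rs=r*T.inv(); o=p-Rs.apply(G); e=np.r_[o,Rs.as_rotvec()]
print("expected o",o.round(1),Rs.as_euler("ZYX",degrees=True).round(2))
for n in("side","scene"):
    c=cam(n); np.savez(f"{n}{k}.npz",**c); cv2.imwrite(f"pics/{n}{k}.png",c["color"][...,::-1])
box=(o+[-190,-140,-40],o+[130,140,112])
for nm in(("side",),("scene",),("scene","side")):
    f=fit6(pts(nm,k,box),e,(15,8,4)); print(nm,f[1:],f[0][:3].round(1),R.from_rotvec(f[0][3:]).as_euler("ZYX",degrees=True).round(2))
x=f[0]; Rs=R.from_rotvec(x[3:]); np.savez("GTn.npz",G=Rs.inv().apply(p-x[:3]),T=(Rs.inv()*r).as_quat())
E
python3 w5.py 6
```

```text
16.25 [ 557.43313935 -281.41222933  355.50856515] 0.1435350593048215 [ 0.24014901  0.59829977 -3.68001932] [-0.96871183 -0.23089399 -0.03664798]
expected o [ 560.3 -227.2  223.4] [12.08  0.11  0.18]
('side',) (1884, np.float64(0.5518776552966642)) [ 559.2 -222.9  223.5] [12.07  0.55  0.44]
('scene',) (1819, np.float64(0.7114257740243914)) [ 557.9 -225.9  220.4] [12.03  0.83  1.04]
('scene', 'side') (3692, np.float64(0.837049106278144)) [ 559.  -225.6  221.6] [12.39  1.14  0.82]
```

```bash
python3 - <<'E'
from plan import *
p,r,s=cur()
rows([(p+[0.5,-.2,-110],r,8),(p+[.5,-.2,-132],r,4)],0)
E
```

```text
[ [0.0, 0.0, 0.0, -10.9, 0.2, 8.3, 0.0],
[0.0, 0.0, 0.0, -10.9, 0.2, 8.3, 0.0],
[0.0, 0.0, 0.0, -10.9, 0.2, 8.3, 0.0],
[0.0, 0.0, 0.0, -11.0, 0.2, 8.4, 0.0],
[0.0, 0.0, 0.0, -10.9, 0.2, 8.3, 0.0],
[0.0, 0.0, 0.0, -11.0, 0.2, 8.4, 0.0],
[0.0, 0.0, 0.0, -10.9, 0.2, 8.3, 0.0],
[0.0, 0.0, 0.0, -11.0, 0.1, 8.4, 0.0],
[0.0, 0.0, 0.0, -4.4, 0.1, 3.3, 0.0],
[0.0, 0.0, 0.0, -4.3, 0.0, 3.4, 0.0] ]
[ [0.0, 0.0, 0.0, -4.4, 0.1, 3.3, 0.0],
[0.0, 0.0, 0.0, -4.3, 0.0, 3.4, 0.0] ]
```

{"api": "jog_arm", "payload": {"motion": [[0,0,0,-6,0.1,4.6,0],[0,0,0,-10.9,0.2,8.3,0],[0,0,0,-10.9,0.2,8.3,0],[0,0,0,-11,0.2,8.4,0],[0,0,0,-10.9,0.2,8.3,0],[0,0,0,-11,0.2,8.4,0],[0,0,0,-10.9,0.2,8.3,0],[0,0,0,-11,0.1,8.4,0]]}}

```text
t: 17.35
eef_pos: [558.0, -280.9, 251.3]
tcp_rot: [-3.131, -0.914, 1.772]
ft_force: [0.6, 0.5, -3.5]
opening: 0.147
grip_force: 30.0
```

{"api": "jog_arm", "payload": {"motion": [[0,0,0,-4.4,0.1,3.3,0],[0,0,0,-4.3,0,3.4,0],[0,0,0,-4.4,0.1,3.3,0],[0,0,0,-4.3,0,3.4,0]]}}

```text
t: 17.85
eef_pos: [558.1, -280.9, 230.2]
tcp_rot: [-3.131, -0.914, 1.772]
ft_force: [0.7, -0.2, -3.5]
opening: 0.148
grip_force: 30.0
```

{"api": "jog_arm", "payload": {"motion": [[0,0,0,-2.4,0,1.8,0],[0,0,0,-2.4,0,1.8,0],[0,0,0,-2.4,0,1.8,0]]}}

```text
t: 18.23
eef_pos: [557.6, -281.0, 222.3]
tcp_rot: [-3.131, -0.916, 1.773]
ft_force: [-9.5, -2.8, 14.0]
opening: 0.142
grip_force: 30.0
```

{"api": "jog_arm", "payload": {"motion": [[0,0,0,-1.2,0,0.9,0],[0,0,0,-0.8,0,0.6,0]]}}

```text
t: 18.48
eef_pos: [557.5, -281.0, 222.0]
tcp_rot: [-3.133, -0.916, 1.775]
ft_force: [-8.6, -2.4, 24.5]
opening: 0.144
grip_force: 30.0
```

{"api": "jog_arm", "payload": {"motion": [[0,0,0,0.8,0,-0.6,60],[0,0,0,0,0,0,60],[0,0,0,0,0,0,60],[0,0,0,0,0,0,60],[0,0,0,0,0,-15,60],[0,0,0,0,0,-25,60],[0,0,0,0,0,-30,60],[0,0,0,0,0,0,60]]}}

```text
t: 19.48
eef_pos: [570.0, -336.9, 263.7]
tcp_rot: [-3.133, -0.912, 1.773]
ft_force: [-0.4, 1.3, -1.2]
opening: 0.631
grip_force: 0.0
```

```bash
cat > w6.py <<'E'
import sys
from fit import *; from plan import *
k=sys.argv[1]
p,r,s=cur(); print(s["t"],p,s["opening"],s["ft_force"])
L=[]
for n in("side","scene"):
    c=cam(n); np.savez(f"{n}{k}.npz",**c); cv2.imwrite(f"pics/{n}{k}.png",c["color"][...,::-1])
    P=cloud(c).reshape(-1,3);P=P[np.isfinite(P).all(1)]
    q=P[(np.abs(P[:,0]-520)<160)&(np.abs(P[:,1]+230)<160)&(P[:,2]>84)&(P[:,2]<205)]
    b=fit(q,STA,(541,-231,np.radians(12.1)),free_z=True); print(n,b[0][:2].round(1),np.degrees(b[0][2]).round(2),b[0][3].round(1),b[1:])
E
python3 w6.py 7; python3 - <<'E'
from plan import *
p,r,s=cur(); z=p+[0,0,0]
rows([(p+[0,10,70],Rt(102.2),7),((545.9,-229.9,310),Rt(102.2),3),((545.9,-229.6,239),Rt(102.2),6)],60)
E
```

```text
19.475 [ 570.01189279 -336.87687076  263.70515925] 0.6308790198076861 [-0.40031464  1.27855747 -1.24957038]
side [ 540.4 -226.9] 12.26 2.6 (1630, np.float64(0.5824868273324562))
scene [ 539.5 -229.6] 12.2 1.8 (2164, np.float64(0.7541258168442142))
[ [0.0, -7.5, -0.1, 8.8, 0.2, -5.0, 60.0],
[0.0, -7.5, 0.0, 8.0, 0.2, -6.1, 60.0],
[-0.1, -7.5, 0.0, 7.2, 0.3, -7.1, 60.0],
[0.0, -7.5, -0.1, 6.2, 0.3, -8.0, 60.0],
[-0.1, -7.5, 0.0, 5.1, 0.3, -8.7, 60.0],
[0.0, -7.4, -0.1, 3.9, 0.3, -9.3, 60.0],
[-0.1, -7.5, 0.0, 2.7, 0.2, -9.7, 60.0],
[0.0, 0.0, 0.0, 32.7, -1.1, 7.4, 60.0],
[0.0, 0.0, 0.0, 32.7, -1.0, 7.4, 60.0],
[0.0, 0.0, 0.0, 32.7, -1.1, 7.3, 60.0] ]
[ [0.0, 0.0, 0.0, 0.0, 0.0, 11.8, 60.0],
[0.0, 0.0, 0.0, 0.1, 0.0, 11.8, 60.0],
[0.0, 0.0, 0.0, 0.0, 0.0, 11.9, 60.0],
[0.0, 0.0, 0.0, 0.1, 0.0, 11.8, 60.0],
[0.0, 0.0, 0.0, 0.0, 0.0, 11.9, 60.0],
[0.0, 0.0, 0.0, 0.1, 0.0, 11.8, 60.0] ]
```

{"api": "jog_arm", "payload": {"motion": [[0,-7.5,0,8.8,0.2,-5,60],[0,-7.5,0,8,0.2,-6.1,60],[0,-7.5,0,7.2,0.3,-7.1,60],[0,-7.5,0,6.2,0.3,-8,60],[-0.1,-7.5,0,5.1,0.3,-8.7,60],[0,-7.4,-0.1,3.9,0.3,-9.3,60],[-0.1,-7.5,-0.1,2.7,0.2,-9.7,60],[0,0,0,32.7,-1.1,7.4,60],[0,0,0,33,-1,7.4,60],[0,0,0,34,-1.1,7.3,60]]}}

```text
t: 20.82
eef_pos: [544.9, -226.5, 309.5]
tcp_rot: [-3.138, -0.001, 1.784]
ft_force: [0.2, 0.0, -0.5]
opening: 0.632
grip_force: 0.0
```

```bash
cat > w7.py <<'E'
from plan import *; from fit import *
c=cam("wrist"); P=cloud(c)
p,r,s=cur(); print(s["t"],p,np.degrees(s["tcp_rot"]))
q=P.reshape(-1,3); q=q[np.isfinite(q).all(1)]; q=q[(q[:,2]>84)&(q[:,2]<206)&(np.abs(q[:,0]-520)<200)&(np.abs(q[:,1]+230)<160)]
b=fit(q,STA,(540.5,-229,np.radians(12.2)),b=12,free_z=True); print("sta",b[0][:2].round(1),np.degrees(b[0][2]).round(2),b[0][3].round(1),b[1:])
x=b[0]; h=x[:2]+lvl(np.degrees(x[2])).apply([5,0,0])[:2]; print("handle",h)
h=h*.6+np.array([545.4,-227.7])*.4
rows([((*h,270),Rt(102.2),3),((*h,238),Rt(102.2),4)],50)
E
python3 w7.py
```

```text
20.875 [ 543.84846404 -223.22589825  308.77732448] [-1.79701139e+02 -1.65884050e-01  1.02313700e+02]
sta [ 540.8 -228.5] 12.16 -0.8 (12072, np.float64(0.4821186544358582))
handle [ 545.67879921 -227.46840576]
[ [-0.1, -0.1, 0.0, -1.6, 0.3, 12.9, 50.0],
[-0.1, 0.0, 0.1, -1.5, 0.3, 12.9, 50.0],
[-0.1, -0.1, 0.0, -1.6, 0.3, 13.0, 50.0],
[0.0, 0.0, 0.0, 0.0, 0.0, 8.0, 50.0],
[0.0, 0.0, 0.0, 0.0, 0.0, 8.0, 50.0],
[0.0, 0.0, 0.0, 0.0, 0.0, 8.0, 50.0],
[0.0, 0.0, 0.0, 0.1, 0.0, 8.0, 50.0] ]
```

{"api": "jog_arm", "payload": {"motion": [[-0.1,-0.1,0,-1.6,0.3,12.9,50],[-0.1,0,0,-1.5,0.3,12.9,50],[-0.1,-0.1,0,-1.6,0.3,13,50],[0,0,0,0,0,8,50],[0,0,0,0,0,8,50],[0,0,0,0,0,8,50],[0,0,0,0,0,8,50],[0,0,0,0,0,0,50]]}}

```text
t: 21.88
eef_pos: [547.6, -232.9, 239.0]
tcp_rot: [3.14, 0.003, 1.784]
ft_force: [0.3, -0.3, 0.9]
opening: 0.526
grip_force: 0.0
```

{"api": "jog_arm", "payload": {"motion": [[0,0,0,0,0,0,0],[0,0,0,0,0,0,0],[0,0,0,0,0,0,0],[0,0,0,0,0,0,0],[0,0,0,0,0,0,0],[0,0,0,0,0,0,0],[0,0,0,0,0,0,0]]}}

```text
t: 22.75
eef_pos: [546.9, -233.0, 239.7]
tcp_rot: [3.141, 0.003, 1.784]
ft_force: [-5.8, -0.5, 2.9]
opening: 0.148
grip_force: 30.0
```

```bash
cat > tray.py <<'E'
from plan import *
TR=np.array([549,254.8,0]); YAW=9.5
G=np.array([-15,-5.5,151.7]); T=Rt(90)
def hp(x,y,z,th=0):  # handle pos of scoop with origin at tray-frame (x,y), world z
    q=lvl(YAW,th); o=TR+lvl(YAW).apply([x,y,0]); o[2]=z; return o+q.apply(HND),q
E
python3 - <<'E'
from tray import *
p,r,s=cur(); Rs=r*T.inv(); h=p+Rs.apply(HND-G); print(h,Rs.as_euler("ZYX",degrees=True)); q0=lvl(12.16)
segs=[]; z=0
for d in (3,5,8,12,14,14,12,8): z+=d; segs.append((h+[0,0,z],q0,1))
h1=h+[0,0,z]; h2,q2=hp(-75,1.5,88+z-10); 
v=np.array([2,5,9,14,19,24]+[28]*12+[24,19,14,9,5,2.]); c=np.cumsum(v)/v.sum(); L=np.linalg.norm(h2-h1); print(L,v.sum())
S=Slerp([0,1],R.concatenate([q0,q2]))
for f in c: segs.append((h1+(h2-h1)*f,S(f),1))
track(G,T,segs)
E
```

```text
[ 545.79148543 -227.8439488   182.97562431] [12.20424128 -0.02256423 -0.1953634 ]
477.1534883361789 482.0
[ [0.0, 0.2, 0.0, -0.2, 0.0, -3.0, 0.0],
[0.0, 0.0, 0.0, 0.0, 0.0, -5.0, 0.0],
[0.0, 0.0, 0.0, 0.0, 0.0, -8.0, 0.0],
[0.0, 0.0, 0.0, 0.0, 0.0, -12.0, 0.0],
[0.0, 0.0, 0.0, 0.0, 0.0, -14.0, 0.0],
[0.0, 0.0, 0.0, 0.0, 0.0, -14.0, 0.0],
[0.0, 0.0, 0.0, 0.0, 0.0, -12.0, 0.0],
[0.0, 0.0, 0.0, 0.0, 0.0, -8.0, 0.0],
[0.0, 0.0, 0.1, 2.0, 0.1, 0.1, 0.0],
[0.0, 0.0, 0.0, 4.9, 0.2, 0.1, 0.0] ]
[ [0.0, 0.0, 0.0, 8.9, 0.2, 0.2, 0.0],
[0.0, 0.0, 0.1, 13.9, 0.4, 0.2, 0.0],
[0.0, 0.0, 0.1, 18.8, 0.6, 0.4, 0.0],
[0.0, 0.0, 0.1, 23.7, 0.6, 0.5, 0.0],
[0.0, 0.0, 0.2, 27.7, 0.7, 0.6, 0.0],
[0.0, 0.0, 0.2, 27.7, 0.6, 0.6, 0.0],
[0.0, 0.0, 0.1, 27.7, 0.5, 0.6, 0.0],
[0.0, 0.0, 0.2, 27.7, 0.4, 0.6, 0.0],
[0.0, 0.0, 0.1, 27.8, 0.3, 0.5, 0.0],
[0.0, 0.0, 0.2, 27.7, 0.3, 0.6, 0.0] ]
[ [0.0, 0.0, 0.1, 27.7, 0.2, 0.6, 0.0],
[0.0, 0.0, 0.2, 27.7, 0.2, 0.6, 0.0],
[0.0, 0.0, 0.1, 27.7, 0.0, 0.6, 0.0],
[0.0, 0.0, 0.2, 27.7, 0.0, 0.6, 0.0],
[0.0, 0.0, 0.1, 27.7, -0.1, 0.5, 0.0],
[0.0, 0.0, 0.2, 27.7, -0.1, 0.6, 0.0],
[0.0, 0.0, 0.1, 23.8, -0.2, 0.5, 0.0],
[0.0, 0.0, 0.1, 18.8, -0.2, 0.4, 0.0],
[0.0, 0.0, 0.1, 13.9, -0.2, 0.3, 0.0],
[0.0, 0.0, 0.1, 8.9, -0.1, 0.2, 0.0] ]
[ [0.0, 0.0, 0.0, 4.9, -0.1, 0.1, 0.0],
[0.0, 0.0, 0.0, 2.0, 0.0, 0.0, 0.0] ]
```

{"api": "jog_arm", "payload": {"motion": [[0,0,0,0,0,-3,0],[0,0,0,0,0,-5,0],[0,0,0,0,0,-8,0],[0,0,0,0,0,-12,0],[0,0,0,0,0,-14,0],[0,0,0,0,0,-14,0],[0,0,0,0,0,-12,0],[0,0,0,0,0,-8,0],[0,0,0,2,0.1,0,0],[0,0,0,5,0.2,0,0]]}}

```text
t: 24.0
eef_pos: [546.4, -226.7, 315.7]
tcp_rot: [3.139, 0.007, 1.784]
ft_force: [-0.7, -16.6, 3.4]
opening: 0.147
grip_force: 30.0
```

```bash
python3 - <<'E'
import numpy as np
from tray import *
np.savez("GT.npz",G=G,T=T.as_quat())
E
python3 w5.py 8
python3 - <<'E'
import cv2,numpy as np
a=cv2.imread("pics/side8.png")[200:410,240:520]; b=cv2.imread("pics/scene8.png")[200:410,60:340]
cv2.imwrite("pics/crop8.png",np.vstack([cv2.resize(x,(400,300),interpolation=cv2.INTER_CUBIC) for x in(a,b)]))
E
```

```text
24.0 [ 546.44221877 -226.70040692  315.70635746] 0.14706835331415263 [ -0.74254582 -16.5612044    3.42840484] [-3.15007698  0.12888917 -0.08092706]
expected o [ 560.6 -219.1  164. ] [12.19 -0.16 -0.4 ]
('side',) (2582, np.float64(0.589068618322095)) [ 560.2 -217.4  166.4] [12.12 -0.09  0.07]
('scene',) (1634, np.float64(0.6614277158591193)) [ 559.3 -219.7  165.7] [12.12 -0.04 -0.49]
('scene', 'side') (4214, np.float64(0.8266552687631119)) [ 560.1 -218.6  166.1] [ 1.192e+01 -1.000e-02 -2.200e-01]
```

View pics/crop8.png

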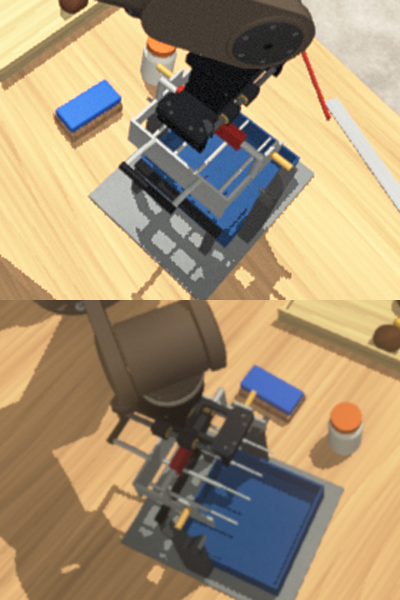

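The crop shows the scoop well gripped, with its side against the left post. Its underside is at z=165 and the post top is at 188, so it has to go higher before moving sideways. That also explains the first drop.

{"api": "jog_arm", "payload": {"motion": [[0,0,0,-4,0,0,0],[0,0,0,-3,0,0,0],[0,0,0,0,0,-6,0],[0,0,0,0,0,-12,0],[0,0,0,0,0,-14,0],[0,0,0,0,0,-12,0],[0,0,0,0,0,-5,0],[0,0,0,0,0,0,0]]}}

```text
t: 25.1
eef_pos: [547.6, -232.4, 364.9]
tcp_rot: [3.139, 0.004, 1.784]
ft_force: [0.4, -0.4, -5.0]
opening: 0.146
grip_force: 30.0
```

```bash
python3 - <<'E'
from tray import *
p,r,s=cur(); Rs=r*T.inv(); h=p+Rs.apply(HND-G); print(p,h-HND[2]*np.array([0,0,1]),s["ft_force"],s["opening"],Rs.as_euler("ZYX",degrees=True)); q0=Rs
h2,q2=hp(-75,1.5,175); h1=h
v=np.array([4,10,18,26,34]+[38]*9+[34,26,18,10,4.]); c=np.cumsum(v)/v.sum(); L=np.linalg.norm(h2-h1); print(L,v.sum())
S=Slerp([0,1],R.concatenate([q0,q2])); segs=[]
for f in c:
    H=h1+(h2-h1)*f; H[2]=h1[2]+(h2[2]-h1[2])*max(0,(f-.5)/.5); segs.append((H,S(f),1))
track(G,T,segs)
E
```

```text
[ 547.58967896 -232.4267123   364.93053323] [ 546.63533057 -227.25205149  213.20794422] [ 0.39397043 -0.37988154 -5.04015874] 0.14587928392094934 [12.19163961 -0.16158752 -0.24298126]
478.1486603555135 526.0
[ [0.0, 0.0, 0.0, 3.6, 0.1, 0.0, 0.0],
[0.0, 0.0, 0.1, 9.1, 0.3, -0.1, 0.0],
[0.0, 0.0, 0.1, 16.3, 0.4, 0.0, 0.0],
[0.0, 0.0, 0.1, 23.5, 0.7, -0.1, 0.0],
[0.0, 0.0, 0.2, 30.8, 0.7, -0.1, 0.0],
[0.0, 0.1, 0.2, 34.4, 0.7, -0.2, 0.0],
[0.1, 0.0, 0.2, 34.4, 0.6, -0.1, 0.0],
[0.0, 0.0, 0.2, 34.4, 0.5, 0.0, 0.0],
[0.0, 0.0, 0.1, 34.4, 0.4, -0.1, 0.0],
[0.0, 0.0, 0.2, 34.5, 0.3, 2.6, 0.0] ]
[ [0.0, 0.0, 0.2, 34.4, 0.2, 5.5, 0.0],
[0.0, 0.1, 0.2, 34.4, 0.0, 5.4, 0.0],
[0.0, 0.0, 0.2, 34.4, 0.0, 5.5, 0.0],
[0.0, 0.0, 0.2, 34.5, -0.2, 5.5, 0.0],
[0.0, 0.0, 0.2, 30.7, -0.3, 4.9, 0.0],
[0.1, 0.0, 0.1, 23.6, -0.3, 3.8, 0.0],
[0.0, 0.0, 0.1, 16.3, -0.2, 2.6, 0.0],
[0.0, 0.0, 0.1, 9.1, -0.2, 1.5, 0.0],
[0.0, 0.0, 0.0, 3.6, 0.0, 0.5, 0.0] ]
```

{"api": "jog_arm", "payload": {"motion": [[0,0,0,3.6,0.1,0,0],[0,0,0.1,9.1,0.3,0,0],[0,0,0.1,16.3,0.4,0,0],[0,0,0.1,23.5,0.7,0,0],[0,0,0.2,30.8,0.7,0,0],[0,0.1,0.2,34.4,0.7,-0.2,0],[0,0,0.2,34.4,0.6,-0.1,0],[0,0,0.2,34.4,0.5,0,0],[0,0,0.1,34.4,0.4,0,0],[0,0,0.2,34.5,0.3,2.6,0]]}}

```text
t: 26.35
eef_pos: [500.1, 20.9, 361.9]
tcp_rot: [3.138, 0.002, 1.76]
ft_force: [-0.5, -0.1, -3.6]
opening: 0.146
grip_force: 30.0
```

{"api": "jog_arm", "payload": {"motion": [[0,0,0.2,34.4,0.2,5.5,0],[0,0.1,0.2,34.4,0,5.4,0],[0,0,0.2,34.4,0,5.5,0],[0,0,0.2,34.5,-0.2,5.5,0],[0,0,0.2,30.7,-0.3,4.9,0],[0,0,0.1,23.6,-0.3,3.8,0],[0,0,0.1,16.3,-0.2,2.6,0],[0,0,0.1,9.1,-0.2,1.5,0],[0,0,0,3.6,0,0.5,0],[0,0,0,0,0,0,0]]}}

```text
t: 27.6
eef_pos: [461.0, 235.8, 326.2]
tcp_rot: [3.139, 0.0, 1.736]
ft_force: [-0.2, -0.1, -4.2]
opening: 0.143
grip_force: 30.0
```

```bash
python3 w5.py 9; cat > w8.py <<'E'
from tray import *
p,r,s=cur(); Rs=r*T.inv()
segs=[(*hp(-75,1.5,150),2),(*hp(-75,1.5,30),7),(*hp(-75,1.5,8),4)]
track(G,T,segs)
E
python3 w8.py; python3 - <<'E'
from pose6 import *
# tray & feet from wrist
c=cam("wrist"); P=cloud(c); C=c["color"].astype(int); np.savez("wrist9.npz",**c)
q=P.reshape(-1,3);K=C.reshape(-1,3); m=np.isfinite(q).all(1)&(q[:,2]>9)&(q[:,2]<75)&(K.sum(1)>200)&(K[:,1]>.62*K[:,0])
f=fit(q[m],TRAY,(549,254.8,np.radians(9.5)),b=8); print("tray",f[0],np.degrees(f[0][2]),f[1:])
E
```

```text
27.6 [461.04811027 235.77240119 326.20307758] 0.1434261764370746 [-0.15952787 -0.06372022 -4.1995425 ] [-0.08561028 -0.00674658  0.0242822 ]
expected o [475.3 243.7 174.5] [ 9.48 -0.14 -0.02]
('side',) (1796, np.float64(0.7026212732211405)) [475.  245.  176.7] [ 9.5  -0.04 -0.18]
('scene',) (1509, np.float64(0.8945125209742457)) [474.8 242.  176. ] [ 9.46  0.   -0.39]
('scene', 'side') (3294, np.float64(0.8524649625480905)) [475.1 242.5 176.3] [ 9.41  0.02 -0.35]
[ [0.1, 0.0, 0.0, 0.2, -0.1, 12.3, 0.0],
[0.0, 0.0, 0.0, 0.3, -0.1, 12.3, 0.0],
[0.0, 0.0, 0.0, 0.0, 0.0, 17.1, 0.0],
[0.0, 0.0, 0.0, 0.0, -0.1, 17.1, 0.0],
[0.0, 0.0, 0.0, 0.0, 0.0, 17.2, 0.0],
[0.0, 0.0, 0.0, 0.0, 0.0, 17.1, 0.0],
[0.0, 0.0, 0.0, 0.0, 0.0, 17.2, 0.0],
[0.0, 0.0, 0.0, 0.0, 0.0, 17.1, 0.0],
[0.0, 0.0, 0.0, 0.0, 0.0, 17.2, 0.0],
[0.0, 0.0, 0.0, 0.0, 0.0, 5.5, 0.0] ]
[ [0.0, 0.0, 0.0, 0.0, 0.0, 5.5, 0.0],
[0.0, 0.0, 0.0, 0.0, 0.0, 5.5, 0.0],
[0.0, 0.0, 0.0, 0.0, 0.0, 5.5, 0.0] ]
tray [5.49238077e+02 2.54718225e+02 1.66108742e-01 0.00000000e+00] 9.517329855070365 (8892, np.float64(0.36779444714787957))
```

{"api": "jog_arm", "payload": {"motion": [[0.1,0,0,0.2,-0.1,8,0],[0,0,0,0.3,-0.1,16,0],[0,0,0,0,0,17.1,0],[0,0,0,0,0,17.1,0],[0,0,0,0,0,17.2,0],[0,0,0,0,0,17.1,0],[0,0,0,0,0,17.2,0],[0,0,0,0,0,17.1,0],[0,0,0,0,0,17.2,0],[0,0,0,0,0,6,0]]}}

```text
t: 29.0
eef_pos: [460.6, 236.2, 175.1]
tcp_rot: [-3.141, 0.001, 1.736]
ft_force: [0.5, 0.4, -2.9]
opening: 0.15
grip_force: 30.0
```

{"api": "jog_arm", "payload": {"motion": [[0,0,0,0,0,5.5,0],[0,0,0,0,0,5.5,0],[0,0,0,0,0,3,0],[0,0,0,0,0,2,0]]}}

```text
t: 29.5
eef_pos: [460.9, 236.5, 160.2]
tcp_rot: [3.141, 0.0, 1.736]
ft_force: [0.8, -0.7, -3.9]
opening: 0.144
grip_force: 30.0
```

{"api": "jog_arm", "payload": {"motion": [[0,0,0,0,0,2,0],[0,0,0,0,0,1.5,0],[0,0,0,0,0,0.8,0]]}}

```text
t: 29.88
eef_pos: [460.9, 236.4, 155.9]
tcp_rot: [3.141, 0.0, 1.736]
ft_force: [-0.4, 0.1, -2.9]
opening: 0.149
grip_force: 30.0
```

{"api": "jog_arm", "payload": {"motion": [[0,0,0,0,0,0.5,0],[0,0,0,0,2,0.4,0],[0,0,0,0,5,0,0],[0,0,0,0,5,0,0]]}}

```text
t: 30.38
eef_pos: [471.5, 238.3, 155.7]
tcp_rot: [-3.139, 0.001, 1.737]
ft_force: [-10.8, -2.1, 13.4]
opening: 0.146
grip_force: 30.0
```

```bash
python3 - <<'E'
from tray import *
p,r,s=cur(); Rs=r*T.inv(); o=p-Rs.apply(G); l=lvl(YAW).inv().apply(o-TR); print(l,Rs.as_euler("ZYX",degrees=True),s["ft_force"],s["moment"])
track(G,T,[(*hp(-20,1.5,3.6,-.2),6),(*hp(90,1.5,3.6,-.2),12)])
E
```

```text
[-64.51284544   1.91220441   3.97861054] [ 9.4993814   0.12237548 -0.02922854] [-10.7589704   -2.11416457  13.44528482] [-0.38383819  1.92497731  0.06632975]
[ [0.0, 0.0, 0.0, -0.1, 7.5, 0.0, 0.0],
[0.0, 0.0, 0.0, -0.1, 7.4, 0.1, 0.0],
[0.0, 0.0, 0.0, 0.0, 7.5, 0.0, 0.0],
[0.1, 0.0, 0.0, -0.1, 7.4, 0.1, 0.0],
[0.0, 0.0, 0.0, -0.1, 7.5, 0.0, 0.0],
[0.0, 0.0, 0.0, -0.1, 7.4, 0.0, 0.0],
[0.0, 0.0, 0.0, 0.0, 9.2, 0.0, 0.0],
[0.0, 0.0, 0.0, 0.0, 9.2, 0.0, 0.0],
[0.0, 0.0, 0.0, 0.0, 9.1, -0.1, 0.0],
[0.0, 0.0, 0.0, 0.0, 9.2, 0.0, 0.0] ]
[ [0.0, 0.0, 0.0, 0.0, 9.2, 0.0, 0.0],
[0.0, 0.0, 0.0, 0.0, 9.1, -0.1, 0.0],
[0.0, 0.0, 0.0, 0.0, 9.2, 0.0, 0.0],
[0.0, 0.0, 0.0, 0.0, 9.2, 0.0, 0.0],
[0.0, 0.0, 0.0, 0.0, 9.1, -0.1, 0.0],
[0.0, 0.0, 0.0, 0.0, 9.2, 0.0, 0.0],
[0.0, 0.0, 0.0, 0.0, 9.2, -0.1, 0.0],
[0.0, 0.0, 0.0, 0.0, 9.1, 0.0, 0.0] ]
```

{"api": "jog_arm", "payload": {"motion": [[0,0,0,-0.1,7.5,-0.3,0],[0,0,0,0,7.5,0,0],[0,0,0,0,7.5,0,0],[0,0,0,-0.1,7.5,0,0],[0,0,0,0,7.5,0,0],[0,0,0,0,7.5,0,0]]}}

```text
t: 31.12
eef_pos: [516.7, 245.6, 155.7]
tcp_rot: [-3.14, 0.0, 1.737]
ft_force: [-7.1, -0.8, 8.3]
opening: 0.142
grip_force: 30.0
```

{"api": "jog_arm", "payload": {"motion": [[0,0,0,0,9,0,0],[0,0,0,0,9,0,0],[0,0,0,0,9,0,0],[0,0,0,0,9,0,0],[0,0,0,0,9,0,0],[0,0,0,0,9,0,0]]}}

```text
t: 31.88
eef_pos: [570.1, 254.5, 155.7]
tcp_rot: [-3.141, 0.0, 1.736]
ft_force: [-6.7, -1.5, 5.9]
opening: 0.146
grip_force: 30.0
```

{"api": "jog_arm", "payload": {"motion": [[0,0,0,0,9,0,0],[0,0,0,0,9,0,0],[0,0,0,0,9,0,0],[0,0,0,0,9,0,0],[0,0,0,0,6,0,0]]}}

```text
t: 32.5
eef_pos: [611.5, 261.5, 155.7]
tcp_rot: [-3.14, 0.0, 1.736]
ft_force: [-6.7, -0.6, 6.0]
opening: 0.145
grip_force: 30.0
```

```bash
cat > feet.py <<'E'
import sys
from pose6 import *; from tray import TR,YAW,G,T
k=sys.argv[1]; p,r,s=cur(); Rs=r*T.inv(); o=p-Rs.apply(G)
print(round(s["t"],2),s["ft_force"].round(1),s["opening"].round(3),"scoop in tray",lvl(YAW).inv().apply(o-TR).round(1),Rs.as_euler("ZYX",degrees=True).round(2))
for n in sys.argv[2:]:
    c=cam(n); C=c["color"]; P=cloud(c); cv2.imwrite(f"pics/{n}{k}.png",C[...,::-1]); np.savez(f"{n}{k}.npz",**c)
    hsv=cv2.cvtColor(C,cv2.COLOR_RGB2HSV); L=Rs.inv().apply((P-o).reshape(-1,3)).reshape(P.shape)
    Lt=lvl(YAW).inv().apply((P-TR).reshape(-1,3)).reshape(P.shape)
    I=C.astype(int)
    ins=(np.abs(L[...,0])<110)&(np.abs(L[...,1])<95)&(L[...,2]>-5)&(L[...,2]<66)
    brown=ins&(I.sum(2)<200)&(I[...,0]>1.25*I[...,2]+4)&(L[...,2]>8)
    yel=(hsv[...,1]>180)&(hsv[...,2]>120)&(hsv[...,0]>17)&(hsv[...,0]<30)&(np.abs(Lt[...,0])<170)&(np.abs(Lt[...,1])<95)
    for nm,m,a in(("foot",brown,25),("plug",yel,4)):
        N,l,st,ce=cv2.connectedComponentsWithStats(m.astype(np.uint8))
        for i in range(1,N):
            if st[i,4]>=a:
                print(n,nm,st[i,4],ce[i].round(0),"scoop",np.median(L[l==i],0).round(0),"tray",np.median(Lt[l==i],0).round(0),"zmax",L[l==i][:,2].max().round(0))
E
python3 feet.py 10 side scene
```

```text
Traceback (most recent call last):
  File "feet.py", line 4, in <module>
    print(round(s["t"],2),s["ft_force"].round(1),s["opening"].round(3),"scoop in tray",lvl(YAW).inv().apply(o-TR).round(1),Rs.as_euler("ZYX",degrees=True).round(2))
                                                 ^^^^^^^^^^^^^^^^^^
AttributeError: 'float' object has no attribute 'round'
```

```bash
sed -i 's/s\["opening"\].round(3)/s["opening"]/' feet.py; python3 feet.py 10 side scene wrist; python3 - <<'E'
import cv2,numpy as np
a=cv2.imread("pics/side10.png")[120:270,180:380]; b=cv2.imread("pics/wrist10.png")
cv2.imwrite("pics/crop10.png",np.hstack([cv2.resize(a,(400,300),interpolation=cv2.INTER_CUBIC),cv2.resize(b,(400,300),interpolation=cv2.INTER_AREA)]))
E
```

```text
32.5 [-6.7 -0.6  6. ] 0.14488088199818266 scoop in tray [77.6  1.7  4. ] [ 9.49  0.07 -0.02]
side foot 79 [275. 177.] scoop [-2. 38. 30.] tray [76. 40. 34.] zmax 42.0
side foot 140 [301. 177.] scoop [ 46. -20.  43.] tray [123. -18.  47.] zmax 52.0
side foot 125 [293. 192.] scoop [ -8. -46.  41.] tray [ 69. -44.  45.] zmax 65.0
side plug 15 [280. 193.] scoop [-25.  -9.  18.] tray [52. -7. 22.] zmax 23.0
scene foot 130 [357. 208.] scoop [16. 23. 31.] tray [93. 25. 35.] zmax 43.0
scene foot 214 [350. 225.] scoop [ 25. -38.  40.] tray [102. -37.  44.] zmax 51.0
wrist foot 3171 [329. 182.] scoop [21. 28. 33.] tray [98. 29. 37.] zmax 47.0
wrist plug 507 [380. 111.] scoop [53. 74. 16.] tray [131.  76.  20.] zmax 24.0
wrist plug 83 [260. 220.] scoop [-28.  -3.  15.] tray [50. -1. 19.] zmax 18.0
```

View pics/crop10.png

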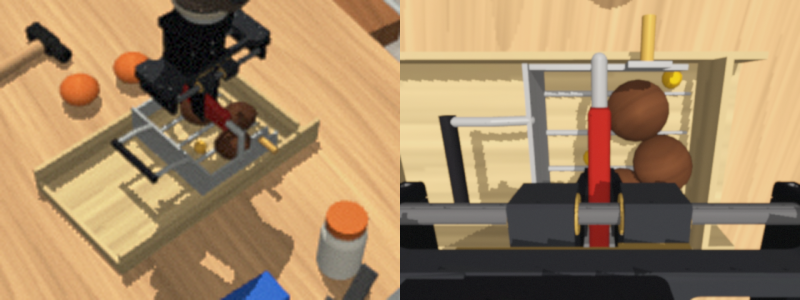

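The views show all three feet in the basket, the plugs low in the slots, and the tines at the rear wall. I push the last bit, then tilt nose-up about the rear edge, back off and lift.

{"api": "jog_arm", "payload": {"motion": [[0,0,0,0,5,0,0],[0,0,0,0,5,0,0],[0,0,0,0,2,0,0],[0,0,0,0,0,0,0]]}}

```text
t: 33.15
eef_pos: [623.3, 263.4, 155.7]
tcp_rot: [-3.141, 0.0, 1.736]
ft_force: [-7.5, -0.3, 6.5]
opening: 0.148
grip_force: 30.0
```

```bash
python3 feet.py 11 side wrist; cat > w9.py <<'E'
from tray import *
def piv(x,th,dz=0):  # rear edge (-72,0,0) kept at floor height while tilted
    q=lvl(YAW,th); h,_=hp(x,1.5,4,0); base=h-lvl(YAW).apply(HND); rear=base+lvl(YAW).apply([-72,0,0])+[0,0,dz]
    return rear-q.apply([-72,0,0])+q.apply(HND), q
p,r,s=cur(); x=lvl(YAW).inv().apply(p-(r*T.inv()).apply(G)-TR)[0]; print(x)
track(G,T,[(*piv(x,4.5,.6),5),(*piv(x-22,5.5,4),4),(*piv(x-30,8,20),4),(*piv(x-34,9,160),12)])
E
python3 w9.py
```

```text
33.15 [-7.5 -0.3  6.5] 0.1478928823522526 scoop in tray [89.5  1.7  4. ] [ 9.49  0.04 -0.02]
side foot 107 [278. 176.] scoop [-6. 39. 31.] tray [84. 40. 35.] zmax 46.0
side foot 92 [303. 176.] scoop [ 40. -22.  46.] tray [129. -20.  50.] zmax 53.0
side foot 208 [294. 191.] scoop [-16. -45.  41.] tray [ 74. -43.  45.] zmax 52.0
side plug 15 [280. 193.] scoop [-37.  -7.  17.] tray [52. -6. 21.] zmax 22.0
wrist foot 675 [318. 122.] scoop [10. 67. 34.] tray [99. 69. 38.] zmax 39.0
wrist foot 2131 [324. 200.] scoop [13. 21. 33.] tray [103.  23.  37.] zmax 46.0
wrist foot 52 [363. 254.] scoop [ 40. -16.  47.] tray [130. -15.  51.] zmax 49.0
wrist plug 493 [364. 111.] scoop [42. 74. 16.] tray [131.  76.  20.] zmax 19.0
wrist plug 395 [253. 220.] scoop [-34.  -3.  16.] tray [56. -1. 20.] zmax 19.0
89.51224848240592
[ [-0.9, 0.0, 0.0, -0.1, -2.4, -0.9, 0.0],
[-0.9, 0.0, 0.0, 0.0, -2.5, -1.0, 0.0],
[-0.9, 0.0, 0.0, -0.1, -2.4, -1.0, 0.0],
[-0.9, 0.0, 0.0, 0.0, -2.4, -1.0, 0.0],
[-0.9, 0.0, 0.0, -0.1, -2.3, -1.0, 0.0],
[-0.3, 0.0, 0.0, 0.0, -6.1, -1.6, 0.0],
[-0.2, 0.0, 0.0, 0.0, -6.1, -1.5, 0.0],
[-0.3, 0.0, 0.0, 0.0, -6.1, -1.6, 0.0],
[-0.2, 0.0, 0.0, 0.0, -6.0, -1.6, 0.0],
[-0.7, 0.0, 0.0, 0.0, -3.3, -4.8, 0.0] ]
[ [-0.6, 0.0, 0.0, 0.0, -3.2, -4.8, 0.0],
[-0.6, 0.0, 0.0, 0.0, -3.2, -4.8, 0.0],
[-0.6, 0.0, 0.0, 0.0, -3.1, -4.8, 0.0],
[-0.1, 0.0, 0.0, 0.0, 1.1, -11.7, 0.0],
[-0.1, 0.0, 0.0, 0.0, 1.0, -11.7, 0.0],
[-0.1, 0.0, 0.0, 0.0, 1.1, -11.7, 0.0],
[-0.1, 0.0, 0.0, 0.0, 1.2, -11.6, 0.0],
[-0.1, 0.0, 0.0, 0.0, 1.1, -11.7, 0.0],
[0.0, 0.0, 0.0, 0.0, 1.2, -11.7, 0.0],
[-0.1, 0.0, 0.0, 0.0, 1.1, -11.7, 0.0] ]
[ [-0.1, 0.0, 0.0, 0.0, 1.2, -11.6, 0.0],
[-0.1, 0.0, 0.0, 0.0, 1.2, -11.7, 0.0],
[-0.1, 0.0, 0.0, 0.0, 1.3, -11.7, 0.0],
[-0.1, 0.0, 0.0, 0.0, 1.2, -11.6, 0.0],
[0.0, 0.0, 0.0, 0.0, 1.3, -11.7, 0.0] ]
```

{"api": "jog_arm", "payload": {"motion": [[-0.9,0,0,0,-2.4,-0.9,0],[-0.9,0,0,0,-2.5,-1,0],[-0.9,0,0,0,-2.4,-1,0],[-0.9,0,0,0,-2.4,-1,0],[-0.9,0,0,0,-2.3,-1,0]]}}

```text
t: 33.88
eef_pos: [611.8, 261.5, 159.5]
tcp_rot: [3.06, 0.0, 1.736]
ft_force: [9.2, 3.0, -13.5]
opening: 0.147
grip_force: 30.0
```

{"api": "jog_arm", "payload": {"motion": [[-0.3,0,0,0,-6.1,-1.6,0],[-0.2,0,0,0,-6.1,-1.5,0],[-0.3,0,0,0,-6.1,-1.6,0],[-0.2,0,0,0,-6,-1.6,0],[-0.7,0,0,0,-3.3,-4.8,0],[-0.6,0,0,0,-3.2,-4.8,0],[-0.6,0,0,0,-3.2,-4.8,0],[-0.6,0,0,0,-3.1,-4.8,0]]}}

```text
t: 34.88
eef_pos: [572.3, 254.9, 182.2]
tcp_rot: [3.0, 0.0, 1.736]
ft_force: [0.3, -0.2, -5.0]
opening: 0.145
grip_force: 30.0
```

```bash
python3 feet.py 12 side wrist
```

```text
34.88 [ 0.3 -0.2 -5. ] 0.14489909547337143 scoop in tray [59.3  1.7 34.1] [ 9.49 -8.1  -0.01]
side foot 203 [293. 172.] scoop [ 43. -14.  41.] tray [ 96. -12.  80.] zmax 52.0
side foot 73 [268. 176.] scoop [-10.  37.  27.] tray [45. 39. 60.] zmax 41.0
side foot 216 [283. 193.] scoop [-24. -47.  41.] tray [ 30. -46.  71.] zmax 52.0
side plug 9 [282. 165.] scoop [ 68.  70. -23.] tray [131.  71.  21.] zmax -16.0
side plug 8 [311. 194.] scoop [ 56. -72. -20.] tray [118. -71.  22.] zmax -15.0
wrist foot 688 [311. 127.] scoop [ 4. 66. 35.] tray [58. 67. 69.] zmax 40.0
wrist foot 2374 [335. 201.] scoop [24. 19. 35.] tray [79. 21. 71.] zmax 47.0
wrist plug 408 [384. 111.] scoop [ 68.  75. -24.] tray [130.  77.  20.] zmax -21.0
wrist plug 69 [296. 210.] scoop [ -1.  -3. -14.] tray [60. -1. 20.] zmax 107.0
```

```bash
cat > w10.py <<'E'
from tray import *
p,r,s=cur(); Rs=r*T.inv(); h=p+Rs.apply(HND-G); segs=[]; z=0
for d in(4,9,14,18,18,14): z+=d; segs.append((h+[0,0,z],Rs,1))
h1=h+[0,0,z]; q2=lvl(12.16,6); H2=np.array([545.7,-228.6,0])+[0,0,212+95]
v=np.array([4,9,15,21,27]+[32]*13+[27,21,15,9,4.]); c=np.cumsum(v)/v.sum(); print(np.linalg.norm(H2-h1),v.sum(),len(v))
S=Slerp([0,1],R.concatenate([Rs,q2]))
for f in c:
    H=h1+(H2-h1)*f; H[2]=h1[2]+(H2[2]-h1[2])*min(1,f/.5); segs.append((H,S(f),1))
track(G,T,segs)
E
python3 w10.py
```

```text
502.254210680897 568.0 23
[ [0.0, 0.0, 0.0, 0.0, 0.6, -4.0, 0.0],
[0.0, 0.0, 0.0, 0.0, 1.2, -8.9, 0.0],
[0.0, 0.0, 0.0, 0.0, 2.0, -13.8, 0.0],
[0.0, 0.0, 0.0, 0.0, 2.5, -17.9, 0.0],
[0.0, 0.0, 0.0, 0.0, 2.6, -17.8, 0.0],
[0.0, 0.0, 0.0, 0.0, 1.9, -13.8, 0.0],
[0.0, 0.0, 0.0, -3.4, -0.5, -1.6, 0.0],
[0.0, 0.0, -0.1, -7.6, -1.3, -3.5, 0.0],
[0.1, 0.0, 0.0, -12.6, -2.2, -5.8, 0.0],
[0.1, 0.0, -0.1, -17.7, -3.0, -8.2, 0.0] ]
[ [0.1, 0.0, -0.2, -22.7, -4.0, -10.5, 0.0],
[0.1, 0.1, -0.1, -26.9, -4.8, -12.5, 0.0],
[0.1, 0.0, -0.2, -26.9, -5.0, -12.5, 0.0],
[0.1, 0.0, -0.1, -26.9, -5.0, -12.4, 0.0],
[0.2, 0.0, -0.1, -26.8, -5.1, -12.5, 0.0],
[0.1, 0.0, -0.2, -26.9, -5.1, -12.5, 0.0],
[0.1, 0.1, -0.1, -26.8, -5.3, -12.4, 0.0],
[0.1, 0.0, -0.2, -26.8, -6.1, -6.7, 0.0],
[0.1, 0.0, -0.1, -26.8, -6.9, -0.8, 0.0],
[0.1, 0.0, -0.2, -26.8, -7.0, -0.9, 0.0] ]
[ [0.2, 0.0, -0.1, -26.7, -7.0, -0.8, 0.0],
[0.1, 0.1, -0.2, -26.8, -7.1, -0.8, 0.0],
[0.1, 0.0, -0.1, -26.7, -7.2, -0.9, 0.0],
[0.1, 0.0, -0.2, -26.7, -7.2, -0.8, 0.0],
[0.1, 0.0, -0.1, -22.5, -6.2, -0.7, 0.0],
[0.1, 0.0, -0.1, -17.4, -4.9, -0.5, 0.0],
[0.1, 0.0, -0.1, -12.5, -3.4, -0.4, 0.0],
[0.0, 0.0, 0.0, -7.5, -2.1, -0.2, 0.0],
[0.0, 0.0, 0.0, -3.3, -1.0, -0.1, 0.0] ]
```

{"api": "jog_arm", "payload": {"motion": [[0,0,0,0,0.6,-4,0],[0,0,0,0,1.2,-8.9,0],[0,0,0,0,2,-13.8,0],[0,0,0,0,2.5,-17.9,0],[0,0,0,0,2.6,-17.8,0],[0,0,0,0,1.9,-13.8,0],[0,0,0,-3.4,-0.5,-1.6,0],[0,0,-0.1,-7.6,-1.3,-3.5,0],[0.1,0,0,-12.6,-2.2,-5.8,0],[0.1,0,-0.1,-17.7,-3,-8.2,0]]}}

```text
t: 36.22
eef_pos: [569.8, 211.5, 276.6]
tcp_rot: [3.006, 0.001, 1.74]
ft_force: [0.6, 0.2, -4.8]
opening: 0.146
grip_force: 30.0
```

{"api": "jog_arm", "payload": {"motion": [[0.1,0,-0.2,-22.7,-4,-10.5,0],[0.1,0.1,-0.1,-26.9,-4.8,-12.5,0],[0.1,0,-0.2,-26.9,-5,-12.5,0],[0.1,0,-0.1,-26.9,-5,-12.4,0],[0.2,0,-0.1,-26.8,-5.1,-12.5,0],[0.1,0,-0.2,-26.9,-5.1,-12.5,0],[0.1,0.1,-0.1,-26.8,-5.3,-12.4,0],[0.1,0,-0.2,-26.8,-6.1,-6.7,0],[0.1,0,-0.1,-26.8,-6.9,-0.8,0],[0.1,0,-0.2,-26.8,-7,-0.9,0]]}}

```text
t: 37.48
eef_pos: [551.9, -61.0, 363.2]
tcp_rot: [3.024, 0.001, 1.766]
ft_force: [1.5, -0.3, -4.4]
opening: 0.142
grip_force: 30.0
```

{"api": "jog_arm", "payload": {"motion": [[0.2,0,-0.1,-26.7,-7,-0.8,0],[0.1,0.1,-0.2,-26.8,-7.1,-0.8,0],[0.1,0,-0.1,-26.7,-7.2,-0.9,0],[0.1,0,-0.2,-26.7,-7.2,-0.8,0],[0.1,0,-0.1,-22.5,-6.2,-0.7,0],[0.1,0,-0.1,-17.4,-4.9,-0.5,0],[0.1,0,-0.1,-12.5,-3.4,-0.4,0],[0,0,0,-7.5,-2.1,-0.2,0],[0,0,0,-3.3,-1,-0.1,0],[0,0,0,0,0,0,0]]}}

```text
t: 38.72
eef_pos: [541.4, -234.9, 362.8]
tcp_rot: [3.038, 0.0, 1.782]
ft_force: [0.3, -0.5, -4.9]
opening: 0.146
grip_force: 30.0
```

```bash
python3 feet.py 13 side scene; cat > w11.py <<'E'
from tray import *
p,r,s=cur(); Rs=r*T.inv(); h=p+Rs.apply(HND-G); print("o",p-Rs.apply(G),Rs.as_euler("ZYX",degrees=True))
q=lvl(12.16,0); B=np.array([545.7,-228.6,95.])
track(G,T,[(B+[0,0,205],lvl(12.16,5),2),(B+[0,0,115],lvl(12.16,2),7),(B+[0,0,94],q,4)])
E
python3 w11.py
```

```text
38.73 [ 0.3 -0.5 -4.9] 0.14582827930951878 scoop in tray [ -57.9 -474.9  213.5] [12.12 -5.94 -0.03]
side foot 110 [418. 271.] scoop [ 45. -19.  40.] tray [ -16. -492.  259.] zmax 50.0
side foot 564 [406. 304.] scoop [-26. -45.  38.] tray [ -86. -521.  249.] zmax 49.0
side plug 4 [280. 195.] scoop [ 109.  458. -207.] tray [ 51. -12.  19.] zmax -203.0
scene foot 36 [228. 284.] scoop [27. 59. 38.] tray [ -38. -415.  253.] zmax 45.0
scene foot 525 [224. 312.] scoop [47. -3. 37.] tray [ -15. -476.  255.] zmax 53.0
scene foot 490 [187. 323.] scoop [ -8. -48.  41.] tray [ -68. -524.  253.] zmax 50.0
o [ 570.24835339 -222.99041677  213.51588321] [12.13500339 -5.94405657 -0.02606934]
[ [0.5, 0.0, 0.0, -0.2, -0.1, 3.2, 0.0],
[0.4, 0.0, 0.0, -0.2, 0.0, 3.2, 0.0],
[0.5, 0.0, 0.0, 0.0, -0.7, 12.8, 0.0],
[0.4, 0.0, 0.0, 0.0, -0.6, 12.8, 0.0],
[0.4, 0.0, 0.0, 0.0, -0.5, 12.8, 0.0],
[0.5, 0.0, 0.0, 0.0, -0.4, 12.9, 0.0],
[0.4, 0.0, 0.0, 0.0, -0.3, 12.8, 0.0],
[0.4, 0.0, 0.0, 0.0, -0.3, 12.9, 0.0],
[0.4, 0.0, 0.0, 0.1, -0.1, 12.8, 0.0],
[0.5, 0.0, 0.0, 0.0, 0.3, 5.2, 0.0] ]
[ [0.5, 0.0, 0.0, 0.0, 0.4, 5.3, 0.0],
[0.5, 0.0, 0.0, 0.0, 0.4, 5.2, 0.0],
[0.5, 0.0, 0.0, 0.0, 0.4, 5.3, 0.0] ]
```

{"api": "jog_arm", "payload": {"motion": [[0.5,0,0,-0.2,-0.1,3.2,0],[0.4,0,0,-0.2,0,5,0],[0.5,0,0,0,-0.7,11,0],[0.4,0,0,0,-0.6,12.8,0],[0.4,0,0,0,-0.5,12.8,0],[0.5,0,0,0,-0.4,12.9,0],[0.4,0,0,0,-0.3,12.8,0],[0.4,0,0,0,-0.3,12.9,0],[0.4,0,0,0.1,-0.1,12.8,0],[0.5,0,0,0,0.3,5.2,0]]}}

```text
t: 40.08
eef_pos: [545.2, -234.6, 260.5]
tcp_rot: [3.116, -0.0, 1.782]
ft_force: [-0.2, -0.4, -5.0]
opening: 0.142
grip_force: 30.0
```

{"api": "jog_arm", "payload": {"motion": [[0.5,0,0,0,0.4,5.3,0],[0.5,0,0,0,0.4,5.2,0],[0.5,0,0,0,0.4,5.3,0],[0,0,0,0,0,0,0]]}}

```text
t: 40.58
eef_pos: [546.8, -234.3, 245.3]
tcp_rot: [3.141, 0.0, 1.782]
ft_force: [-1.8, -0.0, -4.9]
opening: 0.145
grip_force: 30.0
```

{"api": "jog_arm", "payload": {"motion": [[0,0,0,0,0,2,0],[0,0,0,0,0,2,0],[0,0,0,0,0,1.5,0],[0,0,0,0,0,0,0]]}}

```text
t: 41.08
eef_pos: [546.9, -234.4, 240.2]
tcp_rot: [3.141, 0.001, 1.782]
ft_force: [-0.0, -0.1, -5.5]
opening: 0.146
grip_force: 30.0
```

{"api": "jog_arm", "payload": {"motion": [[0,0,0,0,0,0.8,0],[0,0,0,0,0,0.6,0]]}}

```text
t: 41.32
eef_pos: [547.0, -234.5, 239.7]
tcp_rot: [3.14, 0.001, 1.782]
ft_force: [-1.4, 1.8, 8.0]
opening: 0.145
grip_force: 30.0
```

{"api": "jog_arm", "payload": {"motion": [[0,0,0,0,0,-0.5,50],[0,0,0,0,0,0,50],[0,0,0,0,0,0,50],[0,0,0,0,0,0,50],[0,0,0,0,0,-12,50],[0,0,0,0,0,-20,50],[0,0,0,0,0,-20,50],[0,0,0,0,-20,-10,50],[0,0,0,0,-40,0,50],[0,0,0,0,-40,0,50]]}}

```text
t: 42.58
eef_pos: [446.8, -255.3, 301.4]
tcp_rot: [3.141, 0.001, 1.782]
ft_force: [0.8, -0.3, -0.2]
opening: 0.526
grip_force: 0.0
```

```bash
python3 w6.py 14; cat > w12.py <<'E'
from plan import *; from fit import *
c=cam("wrist"); P=cloud(c); p,r,s=cur(); print(s["t"],p,s["opening"])
q=P.reshape(-1,3); q=q[np.isfinite(q).all(1)]; q=q[(q[:,2]>84)&(q[:,2]<206)&(np.abs(q[:,0]-520)<200)&(np.abs(q[:,1]+230)<160)]
b=fit(q,STA,(540.8,-229.5,np.radians(12.2)),b=12,free_z=True); x=b[0]; print("sta",x[:2].round(1),np.degrees(x[2]).round(2),x[3].round(1),b[1:])
cv2.imwrite("pics/w14.png",c["color"][...,::-1])
t=x[:2]+lvl(np.degrees(x[2])).apply([-115,0,0])[:2]; print("tail",t)
rows([((*t,260),Rt(102.16),3),((*t,207),Rt(102.16),5)],45)
E
python3 w12.py
```

```text
42.575 [ 446.81565645 -255.26675544  301.36624183] 0.5256835704231196 [ 0.8449147  -0.31100663 -0.23219861]
side [ 541.1 -231.2] 12.62 2.3 (1302, np.float64(0.7598899389975031))
scene [ 539.6 -230.6] 12.14 1.5 (2282, np.float64(0.7314561937221491))
42.725 [ 447.04172793 -255.63064796  301.80856532] 0.5266517507513987
sta [ 540.9 -229.8] 11.69 -0.7 (12068, np.float64(0.4688236769821268))
tail [ 428.24902253 -253.14218794]
[ [0.0, 0.0, -0.1, 2.1, -6.0, 13.9, 45.0],
[0.0, 0.0, 0.0, 2.1, -5.9, 13.9, 45.0],
[0.0, 0.0, -0.1, 2.2, -6.0, 14.0, 45.0],
[0.0, 0.0, 0.0, 0.0, 0.0, 10.6, 45.0],
[0.0, 0.0, 0.0, 0.0, 0.0, 10.6, 45.0],
[0.0, 0.0, 0.0, 0.0, 0.0, 10.6, 45.0],
[0.0, 0.0, 0.0, 0.0, 0.0, 10.6, 45.0],
[0.0, 0.0, 0.0, 0.0, 0.0, 10.6, 45.0] ]
```

{"api": "jog_arm", "payload": {"motion": [[0,0,0,2.1,-6,13.9,45],[0,0,0,2.1,-5.9,13.9,45],[0,0,0,2.2,-6,14,45],[0,0,0,0,0,10.6,45],[0,0,0,0,0,10.6,45],[0,0,0,0,0,10.6,45],[0,0,0,0,0,10.6,45],[0,0,0,0,0,10.6,45],[0,0,0,0,0,0,45]]}}

```text
t: 43.85
eef_pos: [430.1, -252.7, 205.6]
tcp_rot: [-3.141, -0.001, 1.782]
ft_force: [-0.1, -0.1, -0.1]
opening: 0.473
grip_force: 0.0
```

```bash
python3 feet.py 15 scene side 2>&1 | head -20
```

```text
43.85 [-0.1 -0.1 -0.1] 0.4727243451695035 scoop in tray [-186.4 -474.7   53.9] [1.21e+01 1.00e-02 3.00e-02]
side foot 61 [386. 338.] scoop [ 84. -44.  63.] tray [-100. -515.  117.] zmax 66.0
```

{"api": "jog_arm", "payload": {"motion": [[0,0,0,0,0,0,0],[0,0,0,0,0,0,0],[0,0,0,0,0,0,0],[0,0,0,0,0,0,0],[0,0,0,0,0,0,0],[0,0,0,0,0,0,0],[0,0,0,0,0,0,0]]}}

```text
t: 44.82
eef_pos: [428.7, -253.1, 206.3]
tcp_rot: [-3.139, -0.001, 1.783]
ft_force: [-11.3, -5.9, 3.7]
opening: 0.118
grip_force: 30.0
```

```bash
cat > w13.py <<'E'
from plan import *
p,r,s=cur(); print(s["t"],p,s["opening"],s["ft_force"],s["grip_force"])
yaw=12.0; ex=lvl(yaw).apply([1,0,0]); segs=[]
# bar position relative to pivot: (-155,-2); tool stays down
phis=[1.5,4,8,13,18,23,28,33,38,42,46,49,52,54,56,58]
for f in phis:
    a=np.radians(f); x=-155*np.cos(a)-2*np.sin(a); z=155*np.sin(a)-2*np.cos(a)
    segs.append((p+ex*(x+155)+np.array([0,0,z+2]),r,1))
rows(segs,0)
E
python3 w13.py
```

```text
44.825 [ 428.74340004 -253.05132102  206.26423472] 0.11790589698987017 [-11.29280046  -5.87143675   3.65627948] 30.007355511188507
[ [0.0, 0.0, 0.0, 0.0, 0.0, -4.1, 0.0],
[0.0, 0.0, 0.0, 0.0, 0.2, -6.7, 0.0],
[0.0, 0.0, 0.0, 0.0, 1.0, -10.8, 0.0],
[0.0, 0.0, 0.0, 0.0, 2.2, -13.3, 0.0],
[0.0, 0.0, 0.0, 0.0, 3.4, -13.1, 0.0],
[0.0, 0.0, 0.0, 0.0, 4.6, -12.8, 0.0],
[0.0, 0.0, 0.0, 0.0, 5.6, -12.2, 0.0],
[0.0, 0.0, 0.0, 0.0, 6.7, -11.8, 0.0],
[0.0, 0.0, 0.0, 0.0, 7.7, -11.1, 0.0],
[0.0, 0.0, 0.0, 0.0, 6.8, -8.4, 0.0] ]
[ [0.0, 0.0, 0.0, -0.1, 7.4, -7.9, 0.0],
[0.0, 0.0, 0.0, 0.0, 5.9, -5.6, 0.0],
[0.0, 0.0, 0.0, 0.0, 6.2, -5.3, 0.0],
[0.0, 0.0, 0.0, 0.0, 4.2, -3.3, 0.0],
[0.0, 0.0, 0.0, 0.0, 4.4, -3.2, 0.0],
[0.0, 0.0, 0.0, 0.0, 4.5, -3.0, 0.0] ]
```

{"api": "jog_arm", "payload": {"motion": [[0,0,0,0,0,-4.1,0],[0,0,0,0,0.2,-6.7,0],[0,0,0,0,1,-10.8,0],[0,0,0,0,2.2,-13.3,0],[0,0,0,0,3.4,-13.1,0],[0,0,0,0,4.6,-12.8,0]]}}

```text
t: 45.58
eef_pos: [439.6, -250.7, 267.3]
tcp_rot: [-3.138, -0.001, 1.783]
ft_force: [-11.3, -6.1, 1.8]
opening: 0.122
grip_force: 30.0
```

{"api": "jog_arm", "payload": {"motion": [[0,0,0,0,5.6,-12.2,0],[0,0,0,0,6.7,-11.8,0],[0,0,0,0,7.7,-11.1,0],[0,0,0,0,6.8,-8.4,0]]}}

```text
t: 46.08
eef_pos: [464.2, -245.4, 311.8]
tcp_rot: [-3.134, -0.0, 1.783]
ft_force: [-29.6, -8.0, 21.0]
opening: 0.118
grip_force: 30.0
```

{"api": "jog_arm", "payload": {"motion": [[0,0,0,0,-1.5,-1.5,0],[0,0,0,0,6.4,-8.9,0],[0,0,0,0,5.9,-5.6,0]]}}

```text
t: 46.45
eef_pos: [476.8, -242.8, 327.3]
tcp_rot: [-3.139, 0.0, 1.782]
ft_force: [-12.1, -3.5, 8.5]
opening: 0.115
grip_force: 30.0
```

```bash
cat > w14.py <<'E'
import sys
from pose6 import *
k=sys.argv[1]; p,r,s=cur(); print(s["t"],p,s["opening"],s["ft_force"],s["moment"])
for n in("side","scene"):
    c=cam(n); np.savez(f"{n}{k}.npz",**c); cv2.imwrite(f"pics/{n}{k}.png",c["color"][...,::-1])
phi=float(sys.argv[2]); q=lvl(12.1,-phi); piv=np.array([541,-230.5,0])+lvl(12.1).apply([40,0,150])
e=np.r_[piv-q.apply([20,0,62]),q.as_rotvec()]
box=(piv+[-190,-130,-50],piv+[120,130,190])
f=fit6(pts(("scene","side"),k,box),e,(15,8,5)); Rs=R.from_rotvec(f[0][3:]); print(f[1:],"pivot",(f[0][:3]+Rs.apply([20,0,62])-piv).round(1),Rs.as_euler("ZYX",degrees=True).round(1))
print("bar",(f[0][:3]+Rs.apply([-135,0,60])).round(1),"grip",(p+r.apply([0,0,59])).round(1))
# dark feet in dish
for n in("side","scene"):
    c=dict(np.load(f"{n}{k}.npz")); P=cloud(c); L=lvl(12.1).inv().apply((P-[541,-230.5,0]).reshape(-1,3)).reshape(P.shape)-[82,0,10]; I=c["color"].astype(int)
    m=(np.abs(L[...,0])<95)&(np.abs(L[...,1])<92)&(L[...,2]>2)&(L[...,2]<100)&(I.sum(2)<230)&(I[...,0]>1.25*I[...,2]+4)
    N,l,st,ce=cv2.connectedComponentsWithStats(m.astype(np.uint8))
    for i in range(1,N):
        if st[i,4]>30: print(n,"foot",st[i,4],ce[i].round(0),"dish",np.median(L[l==i],0).round(0))
E
python3 w14.py 16 49
```

```text
46.45 [ 476.81930613 -242.83532169  327.33665711] 0.11469951969370436 [-12.07265021  -3.46330962   8.54071443] [-0.71498516  2.3815618  -0.05635644]
(4378, np.float64(0.8896398294106209)) pivot [0.7 0.8 4. ] [12.2 47.6  0. ]
bar [ 477.1 -243.7  267.1] grip [ 476.7 -242.9  268.3]
side foot 166 [388. 304.] dish [11. 23. 35.]
side foot 85 [430. 311.] dish [ 64. -62.  39.]
side foot 385 [406. 317.] dish [  5. -31.  45.]
scene foot 392 [251. 339.] dish [24. 37. 40.]
scene foot 811 [243. 373.] dish [ 45. -43.  45.]
```

{"api": "jog_arm", "payload": {"motion": [[0,0,0,0,4.8,-5.2,0],[0,0,0,0,5.5,-4.4,0],[0,0,0,0,5.6,-4.2,0],[0,0,0,0,5.5,-3.6,0],[0,0,0,0,0,0,0],[0,0,0,0,0,0,0]]}}

```text
t: 47.3
eef_pos: [497.9, -238.4, 345.3]
tcp_rot: [-3.14, 0.002, 1.782]
ft_force: [-10.1, -1.4, 12.7]
opening: 0.118
grip_force: 30.0
```

```bash
python3 w14.py 17 57; python3 - <<'E'
import cv2,numpy as np
a=cv2.imread("pics/side17.png")[230:410,300:500]; b=cv2.imread("pics/scene17.png")[260:420,130:310]
cv2.imwrite("pics/crop17.png",np.hstack([cv2.resize(x,(400,360),interpolation=cv2.INTER_CUBIC) for x in(a,b)]))
E
```

```text
47.3 [ 497.85651325 -238.36099315  345.30001005] 0.1176014671224724 [-10.10768364  -1.39998186  12.66278315] [-0.41222214  2.06591046  0.0420729 ]
(4833, np.float64(0.9544453781265183)) pivot [0.9 0.8 4.9] [12.3 57.4  0.4]
bar [ 497.9 -239.4  284.4] grip [ 497.8 -238.5  286.3]
side foot 387 [405. 309.] dish [ 19. -17.  45.]
side foot 38 [432. 318.] dish [ 53. -70.  36.]
scene foot 456 [253. 346.] dish [34. 23. 39.]
scene foot 832 [241. 374.] dish [ 43. -46.  43.]
```

View pics/crop17.png

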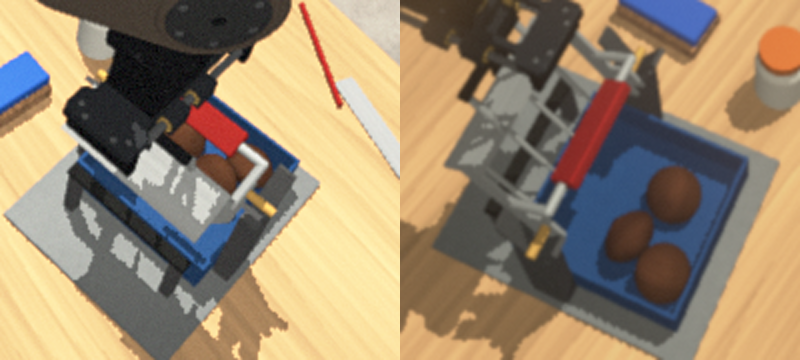

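The crop shows all three feet down in the blue dish and the scoop tipped about its pins. Next I lower it along the same arc.

```bash
cat > w15.py <<'E'
from plan import *
p,r,s=cur(); e=np.array([428.7,-253.05,207.0]); ex=lvl(12.0).apply([1,0,0]); segs=[]
f0=57.4; arc=lambda f:np.array([-155*np.cos(np.radians(f))-2*np.sin(np.radians(f)),155*np.sin(np.radians(f))-2*np.cos(np.radians(f))])
P=lambda f:e+ex*(arc(f)[0]+155)+np.array([0,0,arc(f)[1]+2])
d0=p-P(f0); print("diff",d0)
for f in [55.5,52.5,49,45,40.5,36,31.5,27,22.5,18,14,10,7,4,2,1]:
    segs.append((P(f)+d0*(f/f0),Rt(102.1),1))
rows(segs,0)
E
python3 w15.py
```

```text
diff [0.85257929 0.13739238 6.80618251]
[ [-0.1, 0.1, 0.0, 0.0, -4.3, 3.1, 0.0],
[0.0, 0.0, 0.0, 0.0, -6.5, 5.2, 0.0],
[0.0, 0.0, 0.0, 0.0, -7.3, 6.5, 0.0],
[0.0, 0.0, 0.0, 0.1, -7.9, 8.0, 0.0],
[0.0, 0.0, 0.0, 0.0, -8.2, 9.6, 0.0],
[0.0, 0.0, 0.0, 0.0, -7.5, 10.1, 0.0],
[0.0, 0.0, 0.0, 0.0, -6.7, 10.8, 0.0],
[0.0, 0.0, 0.0, 0.0, -5.9, 11.2, 0.0],
[0.0, 0.0, 0.0, 0.0, -5.0, 11.7, 0.0],
[0.0, 0.0, 0.0, 0.1, -4.2, 12.0, 0.0] ]
[ [0.0, 0.0, 0.0, 0.0, -2.9, 10.9, 0.0],
[0.0, 0.0, 0.0, 0.0, -2.2, 11.1, 0.0],
[0.0, 0.0, 0.0, 0.0, -1.1, 8.3, 0.0],
[0.0, 0.0, 0.0, 0.0, -0.7, 8.5, 0.0],
[0.0, 0.0, 0.0, 0.0, -0.3, 5.6, 0.0],
[0.0, 0.0, 0.0, 0.0, 0.0, 2.9, 0.0] ]
```

{"api": "jog_arm", "payload": {"motion": [[0,0,0,0,-4.3,3.1,0],[0,0,0,0,-6.5,5.2,0],[0,0,0,0,-7.3,6.5,0],[0,0,0,0,-7.9,8,0],[0,0,0,0,-8.2,9.6,0],[0,0,0,0,-7.5,10.1,0],[0,0,0,0,-6.7,10.8,0]]}}

```text
t: 48.28
eef_pos: [450.4, -248.5, 290.9]
tcp_rot: [-3.14, 0.001, 1.782]
ft_force: [-6.4, -2.0, 3.6]
opening: 0.121
grip_force: 30.0
```

{"api": "jog_arm", "payload": {"motion": [[0,0,0,0,-5.9,11.2,0],[0,0,0,0,-5,11.7,0],[0,0,0,0,-4.2,12,0],[0,0,0,0,-2.9,10.9,0],[0,0,0,0,-2.2,11.1,0]]}}

```text
t: 48.9
eef_pos: [430.6, -252.5, 233.4]
tcp_rot: [-3.14, -0.0, 1.782]
ft_force: [-7.4, -3.7, 1.8]
opening: 0.116
grip_force: 30.0
```

{"api": "jog_arm", "payload": {"motion": [[0,0,0,0,-1.1,8.3,0],[0,0,0,0,-0.7,8.5,0],[0,0,0,0,-0.3,4,0]]}}

```text
t: 49.28
eef_pos: [428.7, -253.1, 212.5]
tcp_rot: [-3.139, -0.001, 1.782]
ft_force: [-9.7, -4.6, 1.7]
opening: 0.117
grip_force: 30.0
```

{"api": "jog_arm", "payload": {"motion": [[0,0,0,0,0,3,0],[0,0,0,0,0,2,0],[0,0,0,0,0,1,0],[0,0,0,0,0,0,0]]}}

```text
t: 49.78
eef_pos: [428.6, -253.1, 206.7]
tcp_rot: [-3.139, -0.0, 1.783]
ft_force: [-10.8, -6.1, -0.4]
opening: 0.116
grip_force: 30.0
```

Release, rise away, and check.

{"api": "jog_arm", "payload": {"motion": [[0,0,0,0,0,0.5,30],[0,0,0,0,0,0,40],[0,0,0,0,0,0,40],[0,0,0,0,0,0,40],[0,0,0,0,0,-10,40],[0,0,0,0,0,-20,40],[0,0,0,0,0,-30,40],[0,0,0,0,0,-30,40],[0,0,0,0,0,-20,40],[0,0,0,0,0,0,40]]}}

```text
t: 51.02
eef_pos: [430.0, -253.0, 318.2]
tcp_rot: [3.139, 0.003, 1.782]
ft_force: [0.2, -0.5, 1.0]
opening: 0.42
grip_force: 0.0
```

```bash
python3 w14.py 18 0; python3 feet.py 19 scene | grep plug; python3 - <<'E'
import cv2,numpy as np
a=cv2.imread("pics/side18.png")[110:420,180:500]; b=cv2.imread("pics/scene18.png")[160:420,130:420]
cv2.imwrite("pics/crop18.png",np.hstack([cv2.resize(x,(400,380),interpolation=cv2.INTER_CUBIC) for x in(a,b)]))
E
```

```text
51.025 [ 430.03060165 -252.98412194  318.23895312] 0.42030953995377107 [ 0.19935216 -0.53137565  1.02303758] [-0.09251117  0.0303726  -0.01871786]
(3296, np.float64(0.8950266889156744)) pivot [-0.8  0.4  1.7] [12.8  0.2 -0.1]
bar [ 428.2 -256.1  150.3] grip [ 430.2 -253.1  259.2]
side foot 117 [396. 301.] dish [28. 15. 39.]
side foot 274 [419. 313.] dish [ 38. -41.  45.]
side foot 34 [403. 328.] dish [-11. -37.  29.]
scene foot 426 [250. 345.] dish [28. 23. 40.]
scene foot 822 [242. 374.] dish [ 44. -46.  44.]
```

View pics/crop18.png

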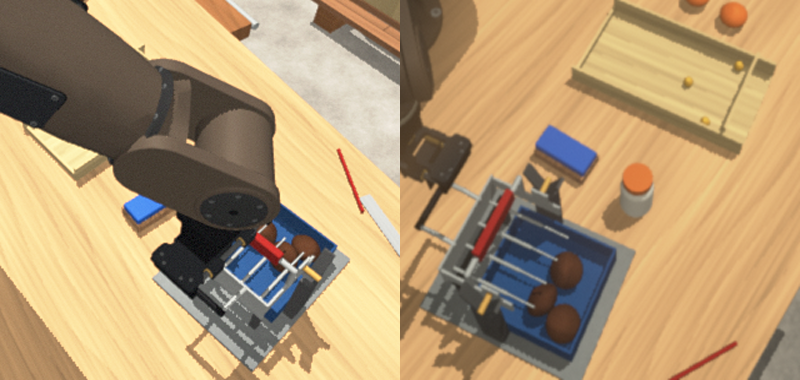

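The scoop sits level in its cradle, with its pivot offset within about 2 mm. All three feet are in the dish, three plugs are in the tray, and the bystanders are in place. I hand the job in.

```bash
python3 -c "
from cell import env
print(env.job_done())"
```

```text
the job is handed in; nothing more can be done
None
```

Job handed in at about 51 s; no verdict came back, but the last pictures showed all three feet in the blue dish, all three plugs in the tray, the scoop level and released in its cradle, and the glue jar and sanding block in place (the mallet, not in that last crop, was never approached), after one drop early on when the scoop caught a station post and had to be recovered.

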